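# Change a table caddy over from breakfast to lunch

### The job

Change this table caddy over from breakfast to lunch. Its shaker of dark cinnamon sugar stands penned in behind the two tall bottles: first stand both bottles aside on the black rubber mat, then put the dark shaker on the orange-brown tray and seat the white salt shaker from the tray in the empty small ring of the caddy. Last, put each bottle back into the same ring it came from, with everything standing upright, and don't tip anything over or shift the syrup jug, the glass or the tea box.

Things in the scene. Friction and masses are not known exactly. Their poses are not given: they have to be found in the camera images.
- caddy: Fixed steel wire caddy on a black base, 162 (x) x 222 (y) mm, 55 high. Origin: on the counter under its middle; x to its back, y to its left. Base plate top 7 mm up. Two large bottle rings, inner radius 47 mm, top 54 mm up, centres at local (-0.025, +0.050) and (-0.025, -0.050) m; one small shaker ring, inner radius 31 mm, top 44 mm up, centre (+0.042, 0) m.
- bar_mat: Black ribbed rubber mat, fixed, 120 mm (x) by 200 mm (y), 6 mm thick: the side area, where both bottles fit side by side along its y (centres 10 mm or more inside its edge). Origin: centre of its underside. It lies left or right of the caddy, the tray on the other side.
- tray: Small orange-brown tray, fixed, 126 mm (x) by 216 mm (y), floor 122 by 212 mm and 4 mm thick, rolled rim 15 mm high. Origin: centre of its underside. The salt shaker waits on it at the start; there is always room for another shaker beside it along the tray's y.
- red_bottle: Red round squeeze bottle with a white flat cap, 64 mm diameter, 204 mm tall; about 0.15 kg. Origin: centre of its underside; z up. The straight red body can be gripped up to about 175 mm above its underside. Starts in one of the two large rings.
- sauce_bottle: Labelled sauce bottle with a dark brown round cap, flat-oval body 42 mm (its x) by 74 mm (its y), 188 mm tall, about 0.39 kg. Origin: centre of its underside; z up. The cap, 43 mm in diameter, 161 to 188 mm above its underside, can be gripped from any side. Starts in the other large ring, its y along the caddy's x.
- dark_shaker: Glass shaker with dark brown contents and a grey cap, 44 mm across at the widest, 37 mm at 60 mm up (a good height to grip it), cap 34 mm, 90 mm tall; 0.1 kg. Origin: centre of its underside; z up. Starts in the small ring behind the bottles.
- salt_shaker: Glass shaker with white contents and a grey cap, same size and shape as the dark one; 0.1 kg. Origin: centre of its underside; z up. Starts on the tray.
- syrup_jug: Bystander: syrup pourer with dark contents, chrome lid and black handle, 73 x 95 x 131 mm. Origin: centre of its underside. Leave it alone.
- glass: Bystander: clear drinking glass, 81 mm diameter, 91 mm tall. Origin: centre of its underside. Leave it alone.
- tea_box: Bystander: green tea carton, 46 x 59 x 100 mm. Origin: centre of its underside. Leave it alone.
Not all that is in view belongs to the job. Leave any pink look-alike of the salt_shaker alone.

How it is judged:
On the way, in this order (a step that is already met when the one before it is completed fails the run):
1. both bottles stand upright on the rubber mat (x of red_bottle in the frame of bar_mat between -0.05 and 0.05 m and y of red_bottle in the frame of bar_mat between -0.09 and 0.09 m and z of red_bottle in the frame of bar_mat between 0.002 and 0.011 m and angle between each of red_bottle, sauce_bottle's own z axis and vertical below 0.15 rad and linear speed of each of red_bottle, sauce_bottle below 0.03 m/s and x of sauce_bottle in the frame of bar_mat between -0.05 and 0.05 m and y of sauce_bottle in the frame of bar_mat between -0.09 and 0.09 m and z of sauce_bottle in the frame of bar_mat between 0.002 and 0.011 m), for 0.2 s.
2. the dark shaker stands upright on the tray (x of dark_shaker in the frame of tray between -0.047 and 0.047 m and y of dark_shaker in the frame of tray between -0.092 and 0.092 m and z of dark_shaker in the frame of tray between 0.001 and 0.009 m and angle between dark_shaker's own z axis and vertical below 0.15 rad and linear speed of dark_shaker below 0.03 m/s), for 0.2 s.
3. the salt shaker stands in the small ring of the caddy (x of salt_shaker in the frame of caddy between 0.03 and 0.054 m and y of salt_shaker in the frame of caddy between -0.012 and 0.012 m and z of salt_shaker in the frame of caddy between 0.003 and 0.012 m and angle between salt_shaker's own z axis and vertical below 0.15 rad and linear speed of salt_shaker below 0.03 m/s), for 0.2 s.
At the end, for the whole second after the job is handed in: Each bottle stands on the base plate within 20 mm of its start, the salt shaker within 12 mm of the small ring's centre on the base plate, the dark shaker on the tray floor with its centre 14 mm or more inside the floor's edge; all four upright within 0.15 rad and at rest (all of step 2 and all of step 3 and distance of each of red_bottle, sauce_bottle from where it was at the start of the episode below 0.02 m and angle between each of red_bottle, sauce_bottle's own z axis and vertical below 0.15 rad and linear speed of each of red_bottle, sauce_bottle below 0.03 m/s); the robot touches nothing.
It fails at once if a bottle or shaker is tipped by more than 0.6 rad (angle between any of red_bottle, sauce_bottle, dark_shaker, salt_shaker's own z axis and vertical above 0.6 rad).
It fails at once if the syrup jug, the glass or the tea box is shifted by more than 20 mm (distance of any of syrup_jug, glass, tea_box from where it was at the start of the episode above 0.02 m).
It also fails if it takes over 144 s, if anything falls off the work surface, if the arm or the gripper's body presses on something with over 40 N, if the wrist force passes 120 N, or if a joint passes its speed limit or range.

### The arm

A 6-joint arm with a two-finger parallel gripper is mounted at the origin on a cart in front of the work surface, level with it; the furniture and walls round the work are solid. World frame = base frame: x ahead of the robot, y to its left, z up, the work surface at z = 0. Lengths are in m, angles in rad, forces in N, time in s.
With the tool pointing down it reaches from about 0.25 to 0.725 m from the base axis. Payload 9.7 kg.
Tool frame: the origin (TCP) lies midway between the tips of the shut fingers; the grasp point (between the pads) lies 19 mm behind it; z points along the fingers, y is the line along which they close (so a half turn about z gives the same grasp; the last joint's range is limited). The gripper opens to 85 mm and grips with 20 to 120 N. Pads are 22 mm wide; open, the fingers measure 114 mm over their backs; the gripper's body (76 mm by 85 mm) begins 54 mm behind the grasp point. The pads swing forward as they close: fully open they stand 13 mm farther back than shut.
Start: joints at [-1.173, 0.087, 0.176, 1.66, 0, 1.571], TCP at [0.213, -0.507, 0.231] pointing down, gripper open.
Joint ranges: [-3.13, 3.13], [-0.85, 1.81], [-1.15, 1.24], [-2.2, 2.28], [-1.44, 1.52], [-3.14, 3.14]. Speed limits (rad/s): [2.22, 2.22, 2.57, 3.14, 3.14, 3.14].

### API

Orientations are given as [roll, pitch, yaw] about the fixed x, y, z axes, in that order (R = Rz(yaw) Ry(pitch) Rx(roll)).
In Python, from plant import ctrl gives the robot as it stands.
- The arm moves only by the tool step_arm, never from a script. Its argument "rows" is a list that holds one entry, the list of rows, each a list of 6 numbers: the shift along the tool's x, y, z each as a share of 0.05 m, from -1 to 1, then the turn, a rotation vector about the tool's x, y, z each as a share of 0.12 rad, from -1 to 1. A call has 1 to 8 rows; each row shifts and turns the commanded pose from where the row before left it, along the tool's axes as they then stand; what a row does not reach is not made up. A row lasts 1/10 s, in which the tool goes at most 50 mm and 8.59 degrees, less where a joint would pass 70% of its speed; a pose out of reach is approached as far as the arm can. A call with a number of a shift or a turn outside -1 to 1 is refused whole. A call with a gripper value outside its range is refused whole. "gripper" is the opening, from 0 (shut) to 1 (fully open), set as the call begins (left out, the last holds). The fingers move at their own pace and stop on an object; "newtons" is the grip in N (left out, the last holds). Time passes only in rows, so rows that do not move let the fingers close. It gives the time, the measured TCP pose, the force, the opening and the grip force at its end, in the units of the state.
- ctrl.read_state(): the state, without advancing time (a new reading comes with each control period).
- ctrl.read_camera(name): name is "scene" or "top" or "wrist"; returns the picture (420x560x3 uint8, red, green, blue); there is no depth.
- ctrl.get_calibration(name): a dict with "mtx" (3x3 intrinsics, pixels), "extrinsics" (4x4, takes a point from camera to world coordinates); the wrist camera has in their place "hand_eye" (4x4, takes a point from camera to tool coordinates, whose origin is the TCP and whose axes are the flange's). Camera axes: x right, y up, looking along -z (the intrinsics and any distortion apply to the point x, -y, -z); pixel columns grow to the right and rows downward; lengths in m; the calibration is good to about 2 mm. A picture is of the moment at which its call begins: read the wrist's pose just before it. get_calibration takes no time and is no camera call.
- ctrl.finish_job(): hands the job in; it is judged then, once.
The state is a dict: "clock": time; "q": joint angles; "joint_vel": joint speeds; "tau": joint torques, N m; "eef_pos": TCP position; "tcp_rot": TCP orientation; "wrist_force": force on the tool from outside, world axes, zero at the start; "moment": the same for the moment, N m; "width": finger opening in m; "finger_force": force on a finger pad.
Only numpy, scipy, OpenCV 4.12 (cv2) and the standard library are available. Lean on these libraries where they do the work, as an engineer would, in place of code of your own. Each camera call takes 0.05 s, during which the arm holds its last target. There are 200 camera calls.

## Working session

There is one attempt and no reset: what is moved stays moved. The work goes in short steps, Python scripts to look and compute and a tool call to move; the robot and the scene stay as the last step left them, time stands still between calls to the robot, and variables do not carry over. Pictures are saved under pics/ and viewed, at most 16 in all, crops included, and the job is handed in when it is done.

Besides the shell and the picture viewer there is one more tool, called by a JSON object that holds its "api" and its "payload". step_arm: Moves the arm, as the interface text tells. Its arguments: {"type":"object","properties":{"rows":{"type":"array"},"gripper":{"type":"number"},"newtons":{"type":"number"}},"required":["rows"]}

```bash
mkdir -p pics; ls
python3 - <<'E'
from plant import ctrl
import cv2,numpy as np
s=ctrl.read_state(); print(s)
for n in ("scene","top"):
    im=ctrl.read_camera(n); cv2.imwrite(f"pics/{n}0.png",im[:,:,::-1])
    c=ctrl.get_calibration(n); print(n,{k:np.round(v,4).tolist() if hasattr(v,'shape') else v for k,v in c.items()})
print(ctrl.get_calibration("wrist"))
E
```

```text
pics
{'clock': 0.0, 'q': array([-1.17301143e+00,  8.74671599e-02,  1.75107030e-01,  1.65982137e+00,
       -7.34074174e-06,  1.57080045e+00]), 'joint_vel': array([ 0.00070945, -0.00178909,  0.00072379, -0.00079517, -0.00044583,
       -0.00111521]), 'tau': array([ 3.45096400e-03, -5.20390248e+01,  4.64800608e+01,  1.65191473e-02,
        7.65017830e-05, -2.50107161e-05]), 'eef_pos': array([ 0.21295967, -0.50682946,  0.23056528]), 'tcp_rot': array([-3.14020748e+00,  7.34645175e-06,  3.97780782e-01]), 'wrist_force': array([0.54494244, 0.3770789 , 0.68398969]), 'moment': array([-0.00662695,  0.01231915, -0.06300428]), 'finger_force': 0.0, 'width': 0.08559741557912616}
scene {'mtx': [[524.8066, 0.0, 281.216], [0.0, 524.8066, 215.2587], [0.0, 0.0, 1.0]], 'extrinsics': [[-0.5054, 0.4427, -0.7407, -0.4516], [-0.8627, -0.2445, 0.4426, 0.6139], [0.0149, 0.8627, 0.5055, 0.712], [0.0, 0.0, 0.0, 1.0]]}
top {'mtx': [[499.1563, 0.0, 274.7391], [0.0, 499.1563, 210.729], [0.0, 0.0, 1.0]], 'extrinsics': [[0.0004, 0.9952, -0.0981, 0.3767], [-1.0, 0.0006, 0.0027, 0.0], [0.0028, 0.0981, 0.9952, 1.5353], [0.0, 0.0, 0.0, 1.0]]}
{'mtx': array([[333.16949274,   0.        , 281.03978517],
       [  0.        , 333.16949274, 202.70063253],
       [  0.        ,   0.        ,   1.        ]]), 'hand_eye': array([[-6.76345826e-04,  9.60111298e-01,  2.79617306e-01,
         7.08987469e-02],
       [ 9.99999307e-01,  9.18872068e-04, -7.36270939e-04,
         1.39646265e-04],
       [-9.63834579e-04,  2.79616614e-01, -9.60111254e-01,
        -1.43599890e-01],
       [ 0.00000000e+00,  0.00000000e+00,  0.00000000e+00,
         1.00000000e+00]])}
```

View pics/scene0.png

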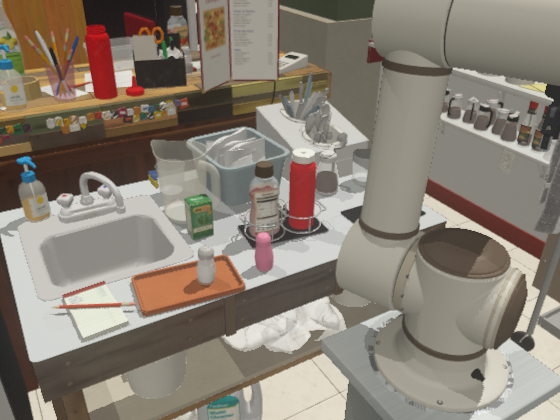

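View pics/top0.png

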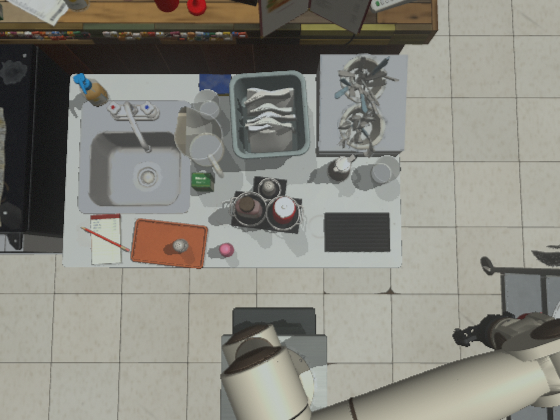

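Top view: caddy at about (267,210) with the sauce cap (250,205), red bottle's white cap (285,208) and dark shaker (269,186). The mat is at (357,232), tray (169,243), salt (180,245).

Possible mix-ups:
- Pink shaker at (227,250) top / (263,252) scene, against the salt at (180,245) / (206,265).
- Shelf red bottle at scene (100,60), against the caddy's red bottle at (302,190).
- Shelf sauce bottle at scene (177,30), against the caddy's sauce bottle at (265,200).
- Jug at top (340,168), against the dark shaker at (269,186).

I'll check these in one close crop.

```bash
cat > h.py <<'E'
import numpy as np,cv2
from plant import ctrl
from scipy.spatial.transform import Rotation as R
def cam(n,st=None):
    c=ctrl.get_calibration(n)
    if n=="wrist":
        T=np.eye(4);T[:3,:3]=R.from_euler('xyz',st['tcp_rot']).as_matrix();T[:3,3]=st['eef_pos'];E=T@c['hand_eye']
    else:E=c['extrinsics']
    return c['mtx'],E
def ray(C,u,v):
    K,E=C;d=E[:3,:3]@[(u-K[0,2])/K[0,0],-(v-K[1,2])/K[1,1],-1];return E[:3,3],d/np.linalg.norm(d)
def onz(C,u,v,z):
    o,d=ray(C,u,v);return o+d*(z-o[2])/d[2]
def tri(*L):
    A=np.zeros((3,3));b=np.zeros(3)
    for C,u,v in L:
        o,d=ray(C,u,v);P=np.eye(3)-np.outer(d,d);A+=P;b+=P@o
    p=np.linalg.solve(A,b)
    return p,[float(np.linalg.norm((np.eye(3)-np.outer(d,d))@(p-o))) for o,d in [ray(*l) for l in L]]
def proj(C,p):
    K,E=C;q=E[:3,:3].T@(np.array(p)-E[:3,3]);return np.array([K[0,2]-K[0,0]*q[0]/q[2],K[1,2]+K[1,1]*q[1]/q[2]])
E
python3 - <<'E'
from h import *
t=cv2.imread("pics/top0.png");s=cv2.imread("pics/scene0.png")
a=cv2.resize(t[165:275,125:395],None,fx=2.9,fy=2.7,interpolation=cv2.INTER_CUBIC)[:, :780]
b=cv2.resize(s[145:295,130:430],None,fx=2,fy=2,interpolation=cv2.INTER_CUBIC)
cv2.imwrite("pics/cropA.png",np.vstack([cv2.copyMakeBorder(a,0,0,0,800-a.shape[1],0),cv2.copyMakeBorder(b,0,0,0,200,0)])[:600])
C=cam("top")
h=cv2.cvtColor(t,cv2.COLOR_BGR2HSV)
def big(m,z,nm):
    cs,_=cv2.findContours(m,0,2);c=max(cs,key=cv2.contourArea);r=cv2.minAreaRect(c);bp=cv2.boxPoints(r)
    P=np.array([onz(C,*p,z) for p in bp]);print(nm,r,P.mean(0).round(4),P[:,:2].round(4).tolist(),[np.linalg.norm(P[i]-P[i-1]).round(4) for i in range(4)])
m=np.zeros(t.shape[:2],np.uint8);m[205:260,315:398]=255
big(cv2.inRange(h,(0,0,0),(180,255,75))&m,.006,"mat")
big(cv2.inRange(h,(3,130,60),(18,255,255))&np.where(np.arange(560)[None]<240,255,0).astype(np.uint8)&np.where(np.arange(420)[:,None]>200,255,0).astype(np.uint8),.012,"tray")
E
```

```text
mat ((357.0, 232.0), (38.0, 64.0), 90.0) [ 0.4622 -0.2566  0.006 ] [[0.5204, -0.1589], [0.5205, -0.3561], [0.4039, -0.3535], [0.4038, -0.1578]] [np.float64(0.1166), np.float64(0.1971), np.float64(0.1167), np.float64(0.1957)]
tray ((168.7058563232422, 243.2847137451172), (72.08285522460938, 42.256839752197266), 6.842772960662842) [0.4272 0.3187 0.012 ] [[0.3763, 0.4338], [0.5041, 0.422], [0.4779, 0.2028], [0.3505, 0.2163]] [np.float64(0.219), np.float64(0.1283), np.float64(0.2208), np.float64(0.1281)]
```

View pics/cropA.png

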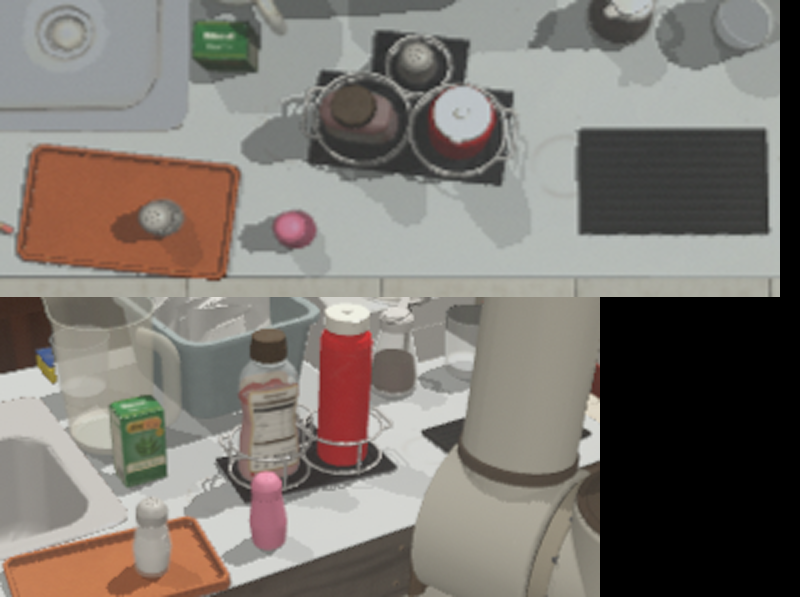

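The crop confirms the choices: in the caddy, the labelled sauce bottle (brown cap) is left, the red bottle (white cap) right, and the dark shaker stands behind. The salt shaker is on the tray and the pink look-alike stands apart. I'll raise the arm and hover over the caddy for wrist views.

{"api": "step_arm", "payload": {"rows": [[[0, 0, -0.6, 0, 0, 0.83], [0, 0, -0.6, 0, 0, 0.83], [0, 0, -0.6, 0, 0, 0.83], [0, 0, -0.6, 0, 0, 0.83], [0, 0, -0.6, 0, 0, 0.83], [0, 0, 0, 0, 0, 0]]], "gripper": 1}}

```text
clock: 0.7
eef_pos: [0.2132, -0.5074, 0.3848]
tcp_rot: [3.137, -0.002, -0.103]
wrist_force: [-0.2, -0.5, -0.3]
width: 0.0853
finger_force: 0.0
```

{"api": "step_arm", "payload": {"rows": [[[0.38, -0.79, 0, 0, 0, 0], [0.38, -0.79, 0, 0, 0, 0], [0.38, -0.79, 0, 0, 0, 0], [0.38, -0.79, 0, 0, 0, 0], [0.38, -0.79, 0, 0, 0, 0], [0.38, -0.79, 0, 0, 0, 0], [0.38, -0.79, 0, 0, 0, 0]]]}}

```text
clock: 1.4
eef_pos: [0.3735, -0.2436, 0.3805]
tcp_rot: [-3.141, 0.001, -0.1]
wrist_force: [1.2, 0.1, 0.7]
width: 0.0851
finger_force: 0.0
```

{"api": "step_arm", "payload": {"rows": [[[0.38, -0.79, 0, 0, 0, 0], [0.38, -0.79, 0, 0, 0, 0], [0.38, -0.79, 0, 0, 0, 0], [0.38, -0.79, 0, 0, 0, 0], [0.38, -0.79, 0, 0, 0, 0], [0.38, -0.79, 0, 0, 0, 0], [0, 0, 0, 0, 0, 0], [0, 0, 0, 0, 0, 0]]]}}

```text
clock: 2.2
eef_pos: [0.5091, -0.0362, 0.3801]
tcp_rot: [-3.13, 0.002, -0.076]
wrist_force: [-1.0, -0.3, 0.2]
width: 0.0852
finger_force: 0.0
```

```bash
cat > snap.py <<'E'
import sys,pickle
from h import *
st=ctrl.read_state();im=ctrl.read_camera("wrist")[:,:,::-1].copy()
cv2.imwrite(f"pics/{sys.argv[1]}.png",im);pickle.dump(cam("wrist",st),open(f"pics/{sys.argv[1]}.pkl","wb"));print(st['eef_pos'].round(4),st['tcp_rot'].round(4),st['width'])
E
python3 snap.py w1
```

```text
[ 0.5091 -0.0362  0.3801] [-3.13e+00  2.20e-03 -7.59e-02] 0.08524776398756848
```

{"api": "step_arm", "payload": {"rows": [[[0, -0.7, 0, 0, 0, 0], [0, -0.7, 0, 0, 0, 0], [0, -0.7, 0, 0, 0, 0], [0, 0, 0, 0, 0, 0], [0, 0, 0, 0, 0, 0]]]}}

```text
clock: 2.75
eef_pos: [0.5128, 0.0149, 0.3841]
tcp_rot: [-3.089, 0.0, 0.001]
wrist_force: [-0.6, 0.3, -0.3]
width: 0.085
finger_force: 0.0
```

```bash
python3 snap.py w2; python3 -c "
import cv2,numpy as np
a=cv2.imread('pics/w1.png');b=cv2.imread('pics/w2.png')
cv2.imwrite('pics/w12.png',cv2.resize(np.hstack([a,b]),(800,300)))"
```

```text
[0.5128 0.0149 0.3841] [-3.0895e+00  3.0000e-04  1.2000e-03] 0.08500382607340068
```

View pics/w1.png

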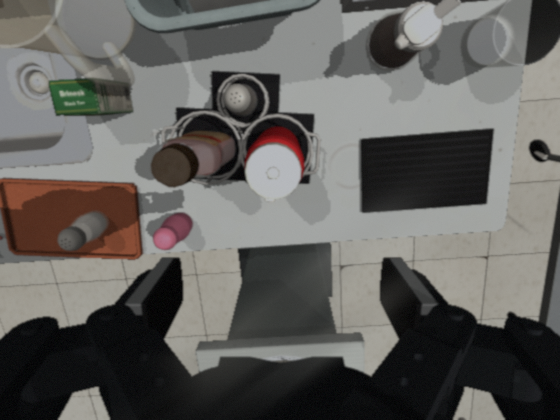

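View pics/w2.png

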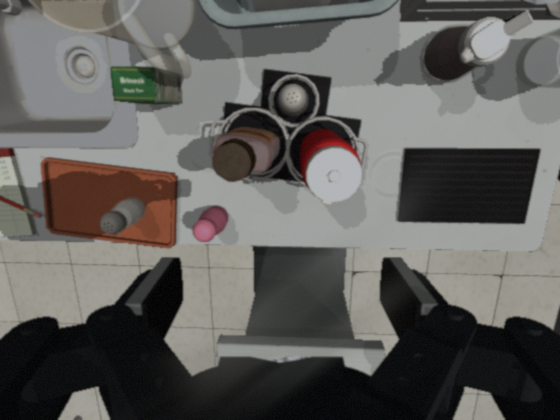

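Wrist views. Pixels are w1 / w2:

| Item | w1 | w2 |
|---|---|---|
| Red cap | (275,172) | (332,176) |
| Sauce cap | (175,165) | (234,159) |
| Dark cap | (239,98) | (294,96) |
| Salt cap | (71,239) | (113,221) |

The arm fell short of its commanded shift, so I'll check the joints as well.

```bash
cat > m.py <<'E'
from h import *
import pickle
def load(n):
    return cv2.imread(f"pics/{n}.png"),(pickle.load(open(f"pics/{n}.pkl","rb")) if n[0]=='w' else cam(n[:-1]))
def blob(im,u,v,r,lo,hi,fill=True):
    h=cv2.cvtColor(im,cv2.COLOR_BGR2HSV);m=np.zeros(im.shape[:2],np.uint8);cv2.circle(m,(u,v),r,255,-1)
    m&=cv2.inRange(h,lo,hi);m=cv2.morphologyEx(m,cv2.MORPH_OPEN,np.ones((3,3)))
    cs,_=cv2.findContours(m,0,2);c=max(cs,key=cv2.contourArea);(a,b),rr=cv2.minEnclosingCircle(cv2.convexHull(c))
    return a,b,rr,cv2.contourArea(c)/(np.pi*rr*rr)
E
python3 - <<'E'
from m import *
print(ctrl.read_state()['q'].round(3))
spec={'red':[(275,172,40),(332,176,40),(0,0,110),(180,70,255)],'sauce':[(173,165,30),(234,159,30),(3,50,20),(20,255,95)],
'dark':[(239,98,22),(294,96,22),(0,0,100),(180,50,255)],'salt':[(71,239,22),(113,221,22),(0,0,50),(180,60,150)]}
(i1,C1),(i2,C2)=load('w1'),load('w2')
for k,(a,b,lo,hi) in spec.items():
    p=blob(i1,*a,lo,hi);q=blob(i2,*b,lo,hi);P,e=tri((C1,*p[:2]),(C2,*q[:2]))
    print(k,np.round(p,2),np.round(q,2),P.round(4),np.round(e,4))
E
```

```text
[-0.     0.118  0.519  1.972  0.052  3.141]
red [275.11 172.27  39.93   0.71] [332.   176.    40.     0.76] [ 0.5134 -0.0285  0.1815] [0.0004 0.0004]
sauce [174.68 165.53  23.59   0.85] [235.82 155.27  25.94   0.71] [0.5336 0.0695 0.1973] [0.0026 0.0026]
dark [236.5   95.    14.01   0.74] [293.87  96.01  12.14   0.9 ] [0.5956 0.0135 0.1034] [0.0005 0.0005]
salt [ 74.55 235.87  17.73   0.63] [116.42 218.29  17.97   0.64] [0.4246 0.2708 0.0801] [0.0014 0.0014]
```

Joint 6 is at its limit for this yaw, so I'll use the half-turned grasp (yaw about 3.04).

{"api": "step_arm", "payload": {"rows": [[[0, 0, 0, 0, 0, -1], [0, 0, 0, 0, 0, -1], [0, 0, 0, 0, 0, -1], [0, 0, 0, 0, 0, -1], [0, 0, 0, 0, 0, -1], [0, 0, 0, 0, 0, -1], [0, 0, 0, 0, 0, -1], [0, 0, 0, 0, 0, -1]]]}}

```text
clock: 3.6
eef_pos: [0.5128, 0.014, 0.384]
tcp_rot: [-3.111, -0.042, 0.964]
wrist_force: [-0.0, 0.9, 0.7]
width: 0.0853
finger_force: 0.0
```

{"api": "step_arm", "payload": {"rows": [[[0, 0, 0, 0, 0, -1], [0, 0, 0, 0, 0, -1], [0, 0, 0, 0, 0, -1], [0, 0, 0, 0, 0, -1], [0, 0, 0, 0, 0, -1], [0, 0, 0, 0, 0, -1], [0, 0, 0, 0, 0, -1], [0, 0, 0, 0, 0, -1]]]}}

```text
clock: 4.4
eef_pos: [0.5128, 0.014, 0.384]
tcp_rot: [3.124, -0.049, 1.925]
wrist_force: [0.6, -0.3, 1.0]
width: 0.0851
finger_force: 0.0
```

{"api": "step_arm", "payload": {"rows": [[[0, 0, 0, 0, 0, -1], [0, 0, 0, 0, 0, -1], [0, 0, 0, 0, 0, -1], [0, 0, 0, 0, 0, -1], [0, 0, 0, 0, 0, -1], [0, 0, 0, 0, 0, -1], [0, 0, 0, 0, 0, -1], [0, 0, 0, 0, 0, -1]]]}}

```text
clock: 5.2
eef_pos: [0.5128, 0.014, 0.384]
tcp_rot: [3.091, -0.014, 2.885]
wrist_force: [0.1, -0.8, -0.4]
width: 0.0853
finger_force: 0.0
```

{"api": "step_arm", "payload": {"rows": [[[0, 0, 0, 0, 0, -1], [0, 0, 0, 0, 0, -0.3], [0, 0, 0, 0, 0, 0], [0, 0, 0, 0, 0, 0], [0, 0, 0, 0, 0, 0]]]}}

```text
clock: 5.7
eef_pos: [0.5129, 0.0143, 0.384]
tcp_rot: [3.09, -0.006, 3.035]
wrist_force: [-0.8, -0.3, -0.7]
width: 0.0856
finger_force: 0.0
```

```bash
cat > plan.py <<'E'
# plan.py x y z [yaw]: total shift in tool axes (units of .05 m) and turn (units of .12) to reach that upright TCP pose
import sys
from h import *
st=ctrl.read_state();a=[float(v) for v in sys.argv[1:]]
M=R.from_euler('xyz',st['tcp_rot']);yaw=a[3] if len(a)>3 else st['tcp_rot'][2]
T=R.from_euler('xyz',[np.pi,0,yaw]);rv=(M.inv()*T).as_rotvec()/.12
print("pos",st['eef_pos'].round(4),"rot",st['tcp_rot'].round(4),"w",round(float(st['width']),4))
print("shift now-axes",(M.inv().apply(np.array(a[:3])-st['eef_pos'])/.05).round(2)," shift goal-axes",(T.inv().apply(np.array(a[:3])-st['eef_pos'])/.05).round(2)," turn",rv.round(2))
E
python3 plan.py 0.48 0.02 0.38 3.04
```

```text
pos [0.5129 0.0143 0.384 ] rot [ 3.0898 -0.0061  3.035 ] w 0.0856
shift now-axes [0.67 0.04 0.09]  shift goal-axes [0.67 0.05 0.08]  turn [ 0.43 -0.05 -0.04]
```

{"api": "step_arm", "payload": {"rows": [[[0, 0, 0, 0.43, -0.05, -0.04], [0, 0.6, 0, 0, 0, 0], [0, 0.6, 0, 0, 0, 0], [0, 0, 0, 0, 0, 0], [0, 0, 0, 0, 0, 0], [0, 0, 0, 0, 0, 0]]]}}

```text
clock: 6.3
eef_pos: [0.5189, 0.0736, 0.3841]
tcp_rot: [3.141, 0.0, 3.04]
wrist_force: [-0.2, -0.7, 0.3]
width: 0.0857
finger_force: 0.0
```

```bash
python3 snap.py w3
```

```text
[0.5189 0.0736 0.3841] [3.1415e+00 1.0000e-04 3.0403e+00] 0.08572055744956834
```

{"api": "step_arm", "payload": {"rows": [[[0, -0.8, 0, 0, 0, 0], [0, -0.8, 0, 0, 0, 0], [0, -0.8, 0, 0, 0, 0], [0, 0, 0, 0, 0, 0], [0, 0, 0, 0, 0, 0], [0, 0, 0, 0, 0, 0]]]}}

```text
clock: 6.95
eef_pos: [0.5068, -0.0452, 0.384]
tcp_rot: [3.141, 0.0, 3.04]
wrist_force: [-0.2, 0.1, 0.6]
width: 0.0854
finger_force: 0.0
```

```bash
python3 snap.py w4;  python3 -c "
import cv2,numpy as np
a=cv2.imread('pics/w3.png');b=cv2.imread('pics/w4.png')
cv2.imwrite('pics/w34.png',np.vstack([a[:300],b[:300]]))"
```

```text
[ 0.5068 -0.0452  0.384 ] [3.1411e+00 2.0000e-04 3.0403e+00] 0.08538766598408801
```

View pics/w34.png

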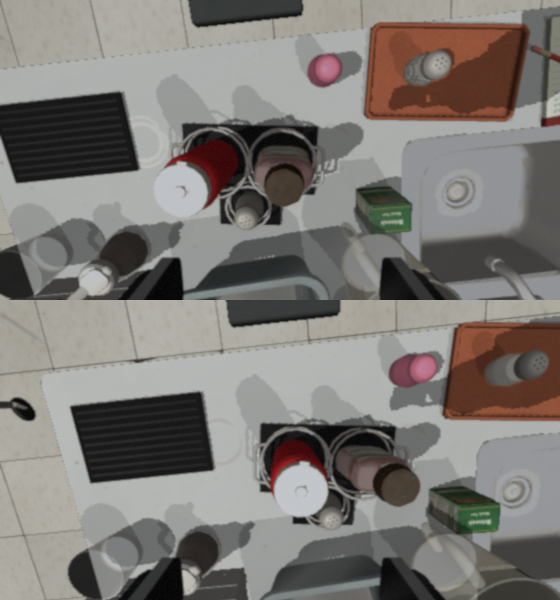

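Measured pixels, w3 then w4:

| Item | w3 | w4 |
|---|---|---|
| Red cap nub | (181,190) | (302,192) |
| Sauce cap | (286,184) | (401,184) |
| Dark cap | (245,216) | (331,217) |
| Salt cap | (436,65) | (534,64) |

The caddy edges run parallel to the image rows, so the caddy yaw is about -0.10.

Run:
```python
from m import *
(i3,C3),(i4,C4)=load('w3'),load('w4')
def hough(im,u,v,r0,r1,w=36):
    g=cv2.cvtColor(im,cv2.COLOR_BGR2GRAY)[v-w:v+w,u-w:u+w];g=cv2.resize(g,None,fx=4,fy=4,interpolation=cv2.INTER_CUBIC)
    c=cv2.HoughCircles(g,cv2.HOUGH_GRADIENT_ALT if 0 else cv2.HOUGH_GRADIENT,1,400,param1=100,param2=12,minRadius=4*r0,maxRadius=4*r1)[0][0]
    return u-w+c[0]/4,v-w+c[1]/4,c[2]/4
for k,a,b,r,z in [('red',(182,190),(301,190),(23,31),.211),('sauce',(286,184),(401,184),(16,25),.195),('dark',(245,216),(331,217),(9,15),.097),('salt',(436,65),(534,64),(10,17),.094)]:
    p=hough(i3,*a,*r,w=36 if k!='salt' else 22);q=hough(i4,*b,*r,w=36 if k!='salt' else 22);P,e=tri((C3,*p[:2]),(C4,*q[:2]));P2,e2=tri((C3,*a),(C4,*b))
    print(k,np.round(p,1),np.round(q,1),P.round(4),np.round(e,4),'| hand',P2.round(4),e2[0].__round__(4),'| onz',onz(C3,*p[:2],z).round(4)[:2],onz(C4,*q[:2],z).round(4)[:2])
def rect(im,C,x0,y0,x1,y1,lo,hi,z,nm):
    h=cv2.cvtColor(im,cv2.COLOR_BGR2HSV);m=np.zeros(im.shape[:2],np.uint8);m[y0:y1,x0:x1]=255;m&=cv2.inRange(h,lo,hi)
    m=cv2.morphologyEx(m,cv2.MORPH_CLOSE,np.ones((5,5)));cs,_=cv2.findContours(m,0,2);c=max(cs,key=cv2.contourArea)
    W=np.array([onz(C,*p[0],z)[:2] for p in c],np.float32);r=cv2.minAreaRect(W);print(nm,np.round(r[0],4),np.round(r[1],4),round(r[2],1))
rect(i4,C4,60,85,225,190,(0,0,0),(180,255,75),.006,'mat w4')
rect(i3,C3,355,10,540,130,(2,100,40),(18,255,255),.010,'tray w3')
for im,C,n in((i3,C3,'w3'),(i4,C4,'w4')):
    rect(im,C,170,110,410,235,(0,0,0),(180,255,45),.007,'caddy '+n)
```

```text
red [178.9 193.4  28.6] [301.4 190.4  26.2] [ 0.5182 -0.0269  0.2131] [0.0015 0.0015] | hand [ 0.5188 -0.0268  0.2031] 0.0 | onz [ 0.5201 -0.0279] [ 0.5172 -0.0267]
sauce [281.9 184.4  22.2] [399.4 186.1  20.2] [0.5254 0.0733 0.1974] [0.0009 0.0009] | hand [0.5263 0.0775 0.1897] 0.0 | onz [0.525  0.0733] [0.527 0.074]
dark [242.9 201.6  12.4] [329.6 202.9  14.6] [0.5694 0.0149 0.0871] [0.0009 0.0009] | hand [0.5896 0.0154 0.0887] 0.0007 | onz [0.5658 0.0166] [0.5673 0.0137]Traceback (most recent call last):
  File "<stdin>", line 8, in <module>
  File "<stdin>", line 5, in hough
TypeError: 'NoneType' object is not subscriptable
```

```bash
python3 - <<'E'
from m import *
(i3,C3),(i4,C4)=load('w3'),load('w4')
P,e=tri((C3,436,65),(C4,534,64));print('salt',P.round(4),e)
def rect(im,C,x0,y0,x1,y1,lo,hi,z,nm):
    h=cv2.cvtColor(im,cv2.COLOR_BGR2HSV);m=np.zeros(im.shape[:2],np.uint8);m[y0:y1,x0:x1]=255;m&=cv2.inRange(h,lo,hi)
    m=cv2.morphologyEx(m,cv2.MORPH_CLOSE,np.ones((5,5)));cs,_=cv2.findContours(m,0,2);c=max(cs,key=cv2.contourArea)
    W=np.array([onz(C,*p[0],z)[:2] for p in c],np.float32);r=cv2.minAreaRect(W);print(nm,np.round(r[0],4),np.round(r[1],4),round(r[2],1))
rect(i4,C4,60,85,225,190,(0,0,0),(180,255,75),.006,'mat w4')
rect(i3,C3,355,10,540,130,(2,100,40),(18,255,255),.010,'tray w3')
# height check of mat and tray by corners seen in both fixed and wrist views
t=cv2.imread('pics/top0.png');Ct=cam('top')
print('mat corner height', [tri((C4,*a),(Ct,*b))[0].round(4) for a,b in [((213,170),(324.5,213.5)),((90,182),(389.5,213.5))]])
print('tray corner height', tri((C3,367,118),(Ct,207.5,226))[0].round(4))
E
python3 plan.py 0.518 -0.027 0.30 3.04
```

```text
salt [0.4191 0.2735 0.0896] [0.0005185434801331241, 0.0005185434801331149]
mat w4 [ 0.4623 -0.2549] [0.1179 0.1993] 0.2
tray w3 [0.4266 0.3206] [0.2229 0.1307] 83.5
mat corner height [array([ 0.5202, -0.1564,  0.0073]), array([ 5.208e-01, -3.587e-01,  3.000e-04])]
tray corner height [0.476  0.1949 0.0601]
pos [ 0.5069 -0.0448  0.384 ] rot [3.1412e+00 1.0000e-04 3.0412e+00] w 0.0854
shift now-axes [-0.19  0.38  1.68]  shift goal-axes [-0.18  0.38  1.68]  turn [0.   0.   0.01]
```

Red is at (0.518,-0.027), its height agrees, and it is in reach. Mat centre is (0.462,-0.256), tray centre (0.427,0.320). Going to the red bottle.

{"api": "step_arm", "payload": {"rows": [[[-0.05, 0.1, 0.4, 0, 0, 0], [-0.05, 0.1, 0.4, 0, 0, 0], [-0.05, 0.1, 0.4, 0, 0, 0], [-0.03, 0.08, 0.4, 0, 0, 0], [0, 0, 0.4, 0, 0, 0], [0, 0, 0, 0, 0, 0], [0, 0, 0, 0, 0, 0]]], "gripper": 1}}

```text
clock: 7.7
eef_pos: [0.5176, -0.0266, 0.2844]
tcp_rot: [3.141, -0.0, 3.042]
wrist_force: [-0.2, -0.6, 0.7]
width: 0.0853
finger_force: 0.0
```

```bash
python3 plan.py 0.518 -0.027 0.15 3.04; python3 snap.py w5
```

```text
pos [ 0.5176 -0.0266  0.2844] rot [ 3.1413e+00 -2.0000e-04  3.0420e+00] w 0.0853
shift now-axes [-0.01 -0.01  2.69]  shift goal-axes [-0.01 -0.01  2.69]  turn [ 0.   -0.    0.02]
[ 0.5176 -0.0266  0.2844] [ 3.1413e+00 -2.0000e-04  3.0420e+00] 0.08529392987301601
```

View pics/w5.png

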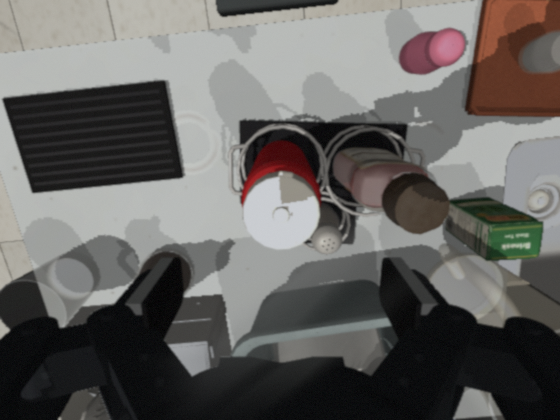

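The red cap sits centred between the fingers at (281,211). Descend and grip.

{"api": "step_arm", "payload": {"rows": [[[0, 0, 0.5, 0, 0, 0], [0, 0, 0.5, 0, 0, 0], [0, 0, 0.5, 0, 0, 0], [0, 0, 0.5, 0, 0, 0], [0, 0, 0.4, 0, 0, 0], [0, 0, 0.29, 0, 0, 0], [0, 0, 0, 0, 0, 0], [0, 0, 0, 0, 0, 0]]]}}

```text
clock: 8.55
eef_pos: [0.5182, -0.0272, 0.1506]
tcp_rot: [3.141, 0.001, 3.041]
wrist_force: [-0.3, 0.4, 0.5]
width: 0.0857
finger_force: 0.0
```

{"api": "step_arm", "payload": {"rows": [[[0, 0, 0, 0, 0, 0], [0, 0, 0, 0, 0, 0], [0, 0, 0, 0, 0, 0], [0, 0, 0, 0, 0, 0], [0, 0, 0, 0, 0, 0], [0, 0, 0, 0, 0, 0]]], "gripper": 0, "newtons": 40}}

```text
clock: 9.15
eef_pos: [0.5184, -0.0272, 0.151]
tcp_rot: [3.141, 0.003, 3.041]
wrist_force: [-0.0, 1.7, 6.6]
width: 0.0635
finger_force: 43.8
```

{"api": "step_arm", "payload": {"rows": [[[0, 0, -0.2, 0, 0, 0], [0, 0, -0.4, 0, 0, 0], [0, 0, -0.4, 0, 0, 0], [0, 0, -0.4, 0, 0, 0], [0, 0, -0.4, 0, 0, 0], [0, 0, -0.2, 0, 0, 0], [0, 0, 0, 0, 0, 0]]]}}

```text
clock: 9.85
eef_pos: [0.5182, -0.0273, 0.2509]
tcp_rot: [3.141, 0.002, 3.041]
wrist_force: [0.9, 0.1, -2.3]
width: 0.0634
finger_force: 44.6
```

{"api": "step_arm", "payload": {"rows": [[[0.02, -0.3, 0, 0, 0, 0], [0.06, -0.6, 0, 0, 0, 0], [0.06, -0.6, 0, 0, 0, 0], [0.06, -0.6, 0, 0, 0, 0], [0.06, -0.6, 0, 0, 0, 0], [0.06, -0.6, 0, 0, 0, 0], [0.06, -0.6, 0, 0, 0, 0], [0.06, -0.6, 0, 0, 0, 0]]]}}

```text
clock: 10.65
eef_pos: [0.472, -0.2506, 0.2481]
tcp_rot: [3.141, -0.002, 3.04]
wrist_force: [0.9, 0.3, -2.9]
width: 0.0637
finger_force: 44.7
```

{"api": "step_arm", "payload": {"rows": [[[0.06, -0.6, 0, 0, 0, 0], [0.05, -0.5, 0, 0, 0, 0], [0, -0.16, 0, 0, 0, 0], [0, 0, 0, 0, 0, 0], [0, 0, 0, 0, 0, 0], [0, 0, 0, 0, 0, 0]]]}}

```text
clock: 11.25
eef_pos: [0.4615, -0.3102, 0.2493]
tcp_rot: [3.141, -0.0, 3.042]
wrist_force: [-0.0, -1.0, -2.3]
width: 0.0635
finger_force: 44.9
```

```bash
python3 plan.py 0.462 -0.311 0.15 3.04
python3 - <<'E'
from m import *
i=ctrl.read_camera("top");cv2.imwrite("pics/top1.png",i[:,:,::-1])
E
```

```text
pos [ 0.4615 -0.3102  0.2493] rot [ 3.1410e+00 -2.0000e-04  3.0419e+00] w 0.0635
shift now-axes [-0.01 -0.02  1.99]  shift goal-axes [-0.01 -0.02  1.99]  turn [ 0.   -0.    0.02]
```

{"api": "step_arm", "payload": {"rows": [[[0, 0, 0.4, 0, 0, 0], [0, 0, 0.5, 0, 0, 0], [0, 0, 0.5, 0, 0, 0], [0, 0, 0.3, 0, 0, 0], [0, 0, 0.15, 0, 0, 0], [0, 0, 0.08, 0, 0, 0], [0, 0, 0, 0, 0, 0], [0, 0, 0, 0, 0, 0]]]}}

```text
clock: 12.1
eef_pos: [0.4618, -0.3111, 0.1538]
tcp_rot: [-3.141, 0.001, 3.041]
wrist_force: [0.1, -0.2, -3.0]
width: 0.0637
finger_force: 45.0
```

{"api": "step_arm", "payload": {"rows": [[[0, 0, 0.02, 0, 0, 0], [0, 0, 0, 0, 0, 0], [0, 0, 0, 0, 0, 0]]]}}

```text
clock: 12.4
eef_pos: [0.4615, -0.3111, 0.1521]
tcp_rot: [3.142, 0.0, 3.041]
wrist_force: [-0.3, 0.1, -2.3]
width: 0.0635
finger_force: 45.0
```

{"api": "step_arm", "payload": {"rows": [[[0, 0, 0.04, 0, 0, 0], [0, 0, 0, 0, 0, 0], [0, 0, 0, 0, 0, 0]]]}}

```text
clock: 12.7
eef_pos: [0.4615, -0.3111, 0.1501]
tcp_rot: [3.142, 0.0, 3.041]
wrist_force: [-0.1, 0.2, -0.2]
width: 0.0634
finger_force: 45.2
```

{"api": "step_arm", "payload": {"rows": [[[0, 0, 0.02, 0, 0, 0], [0, 0, 0, 0, 0, 0], [0, 0, 0, 0, 0, 0]]]}}

```text
clock: 13.0
eef_pos: [0.4616, -0.3111, 0.15]
tcp_rot: [-3.141, 0.001, 3.041]
wrist_force: [-0.9, 2.1, 6.5]
width: 0.064
finger_force: 45.9
```

{"api": "step_arm", "payload": {"rows": [[[0, 0, 0, 0, 0, 0], [0, 0, 0, 0, 0, 0], [0, 0, 0, 0, 0, 0], [0, 0, 0, 0, 0, 0], [0, 0, 0, 0, 0, 0]]], "gripper": 1}}

```text
clock: 13.5
eef_pos: [0.4614, -0.311, 0.1488]
tcp_rot: [3.141, -0.0, 3.041]
wrist_force: [-0.3, 0.4, -0.4]
width: 0.0852
finger_force: 0.0
```

{"api": "step_arm", "payload": {"rows": [[[0, 0, -0.4, 0, 0, 0], [0, 0, -0.6, 0, 0, 0], [0, 0, -0.6, 0, 0, 0], [0, 0, -0.6, 0, 0, 0], [0, 0, -0.6, 0, 0, 0], [0, 0, -0.3, 0, 0, 0], [0, 0, 0, 0, 0, 0], [0, 0, 0, 0, 0, 0]]]}}

```text
clock: 14.3
eef_pos: [0.4615, -0.3111, 0.3032]
tcp_rot: [3.141, -0.0, 3.041]
wrist_force: [0.6, -0.3, -0.2]
width: 0.0856
finger_force: 0.0
```

```bash
python3 plan.py 0.526 0.0745 0.30 3.04
```

```text
pos [ 0.4615 -0.3111  0.3032] rot [ 3.1411e+00 -3.0000e-04  3.0409e+00] w 0.0856
shift now-axes [-0.51  7.8   0.07]  shift goal-axes [-0.5   7.8   0.06]  turn [ 0.   -0.    0.01]
```

{"api": "step_arm", "payload": {"rows": [[[-0.04, 0.4, 0, 0, 0, 0], [-0.04, 0.7, 0, 0, 0, 0], [-0.04, 0.7, 0, 0, 0, 0], [-0.04, 0.7, 0, 0, 0, 0], [-0.05, 0.7, 0, 0, 0, 0], [-0.05, 0.7, 0, 0, 0, 0], [-0.05, 0.7, 0, 0, 0, 0], [-0.05, 0.7, 0, 0, 0, 0]]]}}

```text
clock: 15.1
eef_pos: [0.5056, -0.0477, 0.3023]
tcp_rot: [3.141, -0.002, 3.041]
wrist_force: [0.8, 0.1, -0.3]
width: 0.0853
finger_force: 0.0
```

{"api": "step_arm", "payload": {"rows": [[[-0.05, 0.7, 0, 0, 0, 0], [-0.05, 0.7, 0, 0, 0, 0], [-0.05, 0.7, 0, 0, 0, 0], [0, 0.4, 0, 0, 0, 0], [0, 0, 0, 0, 0, 0], [0, 0, 0, 0, 0, 0], [0, 0, 0, 0, 0, 0]]]}}

```text
clock: 15.8
eef_pos: [0.5258, 0.0736, 0.3034]
tcp_rot: [-3.141, -0.001, 3.04]
wrist_force: [-0.1, 0.6, -1.1]
width: 0.0853
finger_force: 0.0
```

```bash
python3 plan.py 0.526 0.0745 0.158 3.04; python3 snap.py w6
```

```text
pos [0.5258 0.0736 0.3034] rot [-3.1415e+00 -8.0000e-04  3.0402e+00] w 0.0853
shift now-axes [-0.01  0.02  2.91]  shift goal-axes [-0.    0.02  2.91]  turn [-0.   -0.01  0.  ]
[0.5258 0.0736 0.3034] [-3.1415e+00 -8.0000e-04  3.0402e+00] 0.08532978923176299
```

View pics/w6.png

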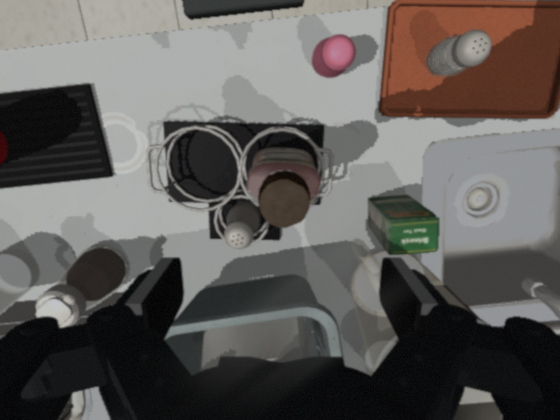

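The sauce cap is centred at (284,199). The red ring is empty, and the dark cap (238,235) and salt cap (477,45) are visible.

Run:
```python
from m import *
i,C=load('w6');C3=load('w3')[1];C4=load('w4')[1]
print('sauce',onz(C,284,199,.195).round(4),tri((C,284,199),(C3,285,184),(C4,401,185)))
print('dark',onz(C,238,236,.097).round(4),tri((C,238,236),(C3,245,216),(C4,331,217)))
print('salt',onz(C,477,45,.094).round(4),tri((C,477,45),(C3,438,64),(C4,534,64)))
print('red ring c',onz(C,199,168,.054).round(4))
```

```text
sauce [0.5252 0.0756 0.195 ] (array([0.52564133, 0.07601208, 0.19407424]), [0.0004684886939421669, 0.0006653402681085981, 0.0005734776780642052])
dark [0.5899 0.0177 0.097 ] (array([0.59075282, 0.01571132, 0.08874418]), [0.002265632794072197, 0.001806376601777653, 0.0005359363460136623])
salt [0.4179 0.2751 0.094 ] (array([0.41770931, 0.27962208, 0.08260919]), [0.001814425603280523, 0.0007999806866004397, 0.0010210124029535333])
red ring c [ 0.5156 -0.0243  0.054 ]
```

{"api": "step_arm", "payload": {"rows": [[[0, 0.02, 0.4, 0, 0, 0], [0, 0, 0.5, 0, 0, 0], [0, 0, 0.5, 0, 0, 0], [0, 0, 0.5, 0, 0, 0], [0, 0, 0.5, 0, 0, 0], [0, 0, 0.4, 0, 0, 0], [0, 0, 0.1, 0, 0, 0], [0, 0, 0, 0, 0, 0]]]}}

```text
clock: 16.65
eef_pos: [0.5257, 0.0748, 0.1587]
tcp_rot: [3.142, -0.001, 3.04]
wrist_force: [0.7, 0.6, -0.0]
width: 0.0852
finger_force: 0.0
```

{"api": "step_arm", "payload": {"rows": [[[0, 0, 0, 0, 0, 0], [0, 0, 0, 0, 0, 0], [0, 0, 0, 0, 0, 0], [0, 0, 0, 0, 0, 0], [0, 0, 0, 0, 0, 0], [0, 0, 0, 0, 0, 0]]], "gripper": 0, "newtons": 60}}

```text
clock: 17.25
eef_pos: [0.5266, 0.0757, 0.1602]
tcp_rot: [3.141, 0.002, 3.041]
wrist_force: [0.3, 1.2, 6.2]
width: 0.0417
finger_force: 62.0
```

{"api": "step_arm", "payload": {"rows": [[[0, 0, -0.2, 0, 0, 0], [0, 0, -0.4, 0, 0, 0], [0, 0, -0.4, 0, 0, 0], [0, 0, -0.4, 0, 0, 0], [0, 0, -0.4, 0, 0, 0], [0, 0, -0.2, 0, 0, 0], [0, 0, 0, 0, 0, 0]]]}}

```text
clock: 17.95
eef_pos: [0.5265, 0.0755, 0.2602]
tcp_rot: [3.141, 0.002, 3.041]
wrist_force: [0.3, 0.3, -4.2]
width: 0.0413
finger_force: 62.0
```

{"api": "step_arm", "payload": {"rows": [[[0.03, -0.3, 0, 0, 0, 0], [0.07, -0.5, 0, 0, 0, 0], [0.07, -0.6, 0, 0, 0, 0], [0.08, -0.6, 0, 0, 0, 0], [0.08, -0.6, 0, 0, 0, 0], [0.08, -0.6, 0, 0, 0, 0], [0.08, -0.6, 0, 0, 0, 0], [0.08, -0.6, 0, 0, 0, 0]]]}}

```text
clock: 18.75
eef_pos: [0.4744, -0.1422, 0.2577]
tcp_rot: [3.141, -0.002, 3.041]
wrist_force: [0.1, -0.8, -3.5]
width: 0.0413
finger_force: 62.2
```

{"api": "step_arm", "payload": {"rows": [[[0.08, -0.5, 0, 0, 0, 0], [0.05, -0.4, 0, 0, 0, 0], [0.03, -0.2, 0, 0, 0, 0], [0, 0, 0, 0, 0, 0], [0, 0, 0, 0, 0, 0], [0, 0, 0, 0, 0, 0]]]}}

```text
clock: 19.35
eef_pos: [0.4622, -0.1937, 0.2587]
tcp_rot: [3.141, -0.0, 3.042]
wrist_force: [0.2, 0.3, -3.6]
width: 0.0414
finger_force: 62.4
```

```bash
python3 plan.py 0.462 -0.195 0.16 3.04
```

```text
pos [ 0.4622 -0.1937  0.2587] rot [ 3.1410e+00 -2.0000e-04  3.0418e+00] w 0.0414
shift now-axes [ 0.   -0.03  1.97]  shift goal-axes [ 0.   -0.03  1.97]  turn [ 0.01 -0.    0.02]
```

{"api": "step_arm", "payload": {"rows": [[[0, 0, 0.4, 0, 0, 0], [0, 0, 0.5, 0, 0, 0], [0, 0, 0.5, 0, 0, 0], [0, 0, 0.3, 0, 0, 0], [0, 0, 0.15, 0, 0, 0], [0, 0, 0.08, 0, 0, 0], [0, 0, 0, 0, 0, 0], [0, 0, 0, 0, 0, 0]]]}}

```text
clock: 20.15
eef_pos: [0.4625, -0.1944, 0.1633]
tcp_rot: [-3.142, 0.001, 3.041]
wrist_force: [0.3, -0.6, -4.3]
width: 0.0417
finger_force: 62.3
```

{"api": "step_arm", "payload": {"rows": [[[0, 0, 0.03, 0, 0, 0], [0, 0, 0, 0, 0, 0], [0, 0, 0, 0, 0, 0]]]}}

```text
clock: 20.45
eef_pos: [0.4622, -0.1945, 0.1611]
tcp_rot: [3.141, 0.0, 3.041]
wrist_force: [-0.1, 0.6, -3.4]
width: 0.0413
finger_force: 62.3
```

{"api": "step_arm", "payload": {"rows": [[[0, 0, 0.02, 0, 0, 0], [0, 0, 0, 0, 0, 0], [0, 0, 0, 0, 0, 0]]]}}

```text
clock: 20.75
eef_pos: [0.4621, -0.1945, 0.1599]
tcp_rot: [3.141, -0.0, 3.041]
wrist_force: [0.5, -0.3, -4.5]
width: 0.0412
finger_force: 62.3
```

{"api": "step_arm", "payload": {"rows": [[[0, 0, 0.03, 0, 0, 0], [0, 0, 0, 0, 0, 0], [0, 0, 0, 0, 0, 0]]]}}

```text
clock: 21.05
eef_pos: [0.4624, -0.1945, 0.1592]
tcp_rot: [-3.142, 0.001, 3.041]
wrist_force: [-0.5, 0.2, 4.4]
width: 0.0416
finger_force: 63.4
```

{"api": "step_arm", "payload": {"rows": [[[0, 0, 0.02, 0, 0, 0], [0, 0, 0, 0, 0, 0], [0, 0, 0, 0, 0, 0]]]}}

```text
clock: 21.35
eef_pos: [0.4626, -0.1946, 0.1592]
tcp_rot: [-3.141, 0.003, 3.041]
wrist_force: [-1.9, 1.4, 12.4]
width: 0.041
finger_force: 64.7
```

{"api": "step_arm", "payload": {"rows": [[[0, 0, 0, 0, 0, 0], [0, 0, 0, 0, 0, 0], [0, 0, 0, 0, 0, 0], [0, 0, 0, 0, 0, 0], [0, 0, 0, 0, 0, 0]]], "gripper": 1}}

```text
clock: 21.85
eef_pos: [0.4621, -0.1945, 0.1572]
tcp_rot: [3.141, -0.0, 3.041]
wrist_force: [0.3, -0.3, -0.0]
width: 0.0855
finger_force: 0.0
```

{"api": "step_arm", "payload": {"rows": [[[0, 0, -0.4, 0, 0, 0], [0, 0, -0.6, 0, 0, 0], [0, 0, -0.6, 0, 0, 0], [0, 0, -0.6, 0, 0, 0], [0, 0, -0.4, 0, 0, 0], [0, 0, 0, 0, 0, 0], [0, 0, 0, 0, 0, 0]]]}}

```text
clock: 22.55
eef_pos: [0.4623, -0.1946, 0.2872]
tcp_rot: [3.141, 0.0, 3.041]
wrist_force: [-0.0, 0.6, -1.7]
width: 0.0851
finger_force: 0.0
```

```bash
python3 plan.py 0.54 0.016 0.28 3.04
```

```text
pos [ 0.4623 -0.1946  0.2872] rot [3.1414e+00 2.0000e-04 3.0409e+00] w 0.0851
shift now-axes [-1.12  4.35  0.14]  shift goal-axes [-1.12  4.35  0.14]  turn [0.   0.   0.01]
```

{"api": "step_arm", "payload": {"rows": [[[-0.1, 0.4, 0, 0, 0, 0], [-0.16, 0.65, 0, 0, 0, 0], [-0.18, 0.7, 0, 0, 0, 0], [-0.18, 0.7, 0, 0, 0, 0], [-0.18, 0.7, 0, 0, 0, 0], [-0.17, 0.65, 0, 0, 0, 0], [-0.15, 0.55, 0, 0, 0, 0], [0, 0, 0, 0, 0, 0]]]}}

```text
clock: 23.35
eef_pos: [0.5401, 0.019, 0.2853]
tcp_rot: [3.141, -0.003, 3.044]
wrist_force: [0.2, 0.7, -0.4]
width: 0.0852
finger_force: 0.0
```

{"api": "step_arm", "payload": {"rows": [[[0, 0, 0, 0, 0, 0], [0, 0, 0, 0, 0, 0]]]}}

```text
clock: 23.55
eef_pos: [0.5393, 0.0156, 0.2868]
tcp_rot: [-3.142, -0.001, 3.04]
wrist_force: [0.6, -0.6, -0.7]
width: 0.0852
finger_force: 0.0
```

```bash
python3 snap.py w7
python3 - <<'E'
from m import *
i=ctrl.read_camera("top");cv2.imwrite("pics/top2.png",i[:,:,::-1])
a=cv2.imread('pics/w7.png')[:300];b=cv2.resize(cv2.imread('pics/top2.png')[160:270,200:400],None,fx=2.7,fy=2.7)
cv2.imwrite('pics/v7.png',np.vstack([a,cv2.copyMakeBorder(b,0,0,0,560-b.shape[1],0)]))
E
```

```text
[0.5393 0.0156 0.2868] [-3.1415e+00 -1.0000e-03  3.0404e+00] 0.08517951040354473
```

View pics/v7.png

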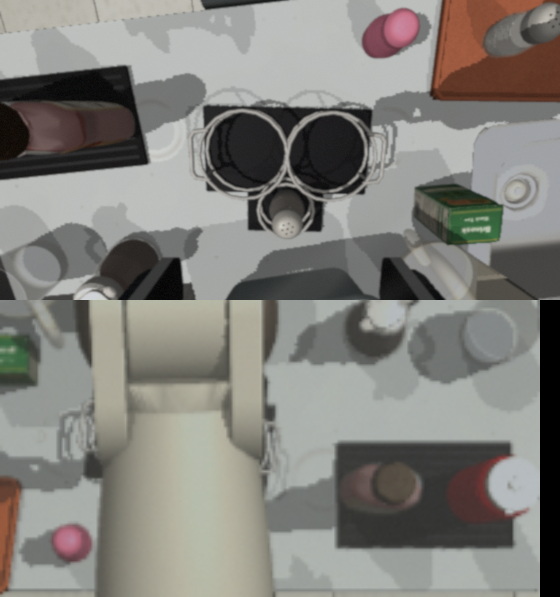

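Both bottles stand upright on the mat. In w7 the ring centres are at (245,153) and (328,153), and the dark cap at (287,222).

```bash
python3 - <<'E'
from m import *
i,C=load('w7')
a=onz(C,245,153,.054);b=onz(C,328,153,.054);print(a.round(4),b.round(4),np.linalg.norm(a-b),'yaw',np.arctan2(-(b-a)[0],(b-a)[1]))
m=(a+b)/2;y=np.arctan2(-(b-a)[0],(b-a)[1]);print('small ring pred',(m[:2]+.067*np.array([np.cos(y),np.sin(y)])).round(4))
print('dark',onz(C,287,222,.094).round(4), 'tri', tri((C,287,222),(load('w3')[1],245,216))[0].round(4), tri((C,287,222),(load('w4')[1],331,217))[0].round(4))
E
python3 plan.py 0.590 0.016 0.12 3.04
```

```text
[ 0.515  -0.0234  0.054 ] [0.5245 0.0697 0.054 ] 0.09357254534825285 yaw -0.10160107035211922
small ring pred [0.5864 0.0164]
dark [0.5876 0.0165 0.094 ] tri [0.5866 0.0166 0.0965] [0.5927 0.0163 0.0808]
pos [0.5394 0.0154 0.2873] rot [ 3.1415e+00 -2.0000e-04  3.0397e+00] w 0.0855
shift now-axes [-1.01  0.11  3.35]  shift goal-axes [-1.01  0.12  3.35]  turn [ 0. -0. -0.]
```

{"api": "step_arm", "payload": {"rows": [[[-0.25, 0.03, 0.3, 0, 0, 0], [-0.4, 0.05, 0.5, 0, 0, 0], [-0.32, 0.04, 0.5, 0, 0, 0], [0, 0, 0.5, 0, 0, 0], [0, 0, 0.5, 0, 0, 0], [0, 0, 0.4, 0, 0, 0], [0, 0, 0, 0, 0, 0], [0, 0, 0, 0, 0, 0]]], "gripper": 0.75}}

```text
clock: 24.45
eef_pos: [0.5886, 0.017, 0.1521]
tcp_rot: [3.141, -0.001, 3.04]
wrist_force: [-0.7, -0.2, 0.1]
width: 0.0637
finger_force: 0.0
```

```bash
python3 plan.py 0.588 0.0165 0.05 3.04; python3 snap.py w8
```

```text
pos [0.5886 0.017  0.1521] rot [ 3.1414e+00 -7.0000e-04  3.0403e+00] w 0.0637
shift now-axes [ 0.01 -0.01  2.04]  shift goal-axes [ 0.01 -0.01  2.04]  turn [ 0.   -0.01  0.  ]
[0.5886 0.017  0.1521] [ 3.1414e+00 -7.0000e-04  3.0403e+00] 0.06374828880341166
```

View pics/w8.png

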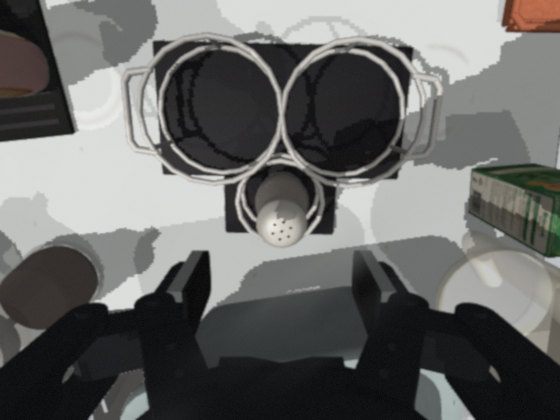

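Dark cap (281,224) is centred between the fingers at columns 210 and 352. Descend and grip.

{"api": "step_arm", "payload": {"rows": [[[0, 0, 0.4, 0, 0, 0], [0, 0, 0.4, 0, 0, 0], [0, 0, 0.4, 0, 0, 0], [0, 0, 0.4, 0, 0, 0], [0, 0, 0.3, 0, 0, 0], [0, 0, 0.14, 0, 0, 0], [0, 0, 0, 0, 0, 0], [0, 0, 0, 0, 0, 0]]]}}

```text
clock: 25.3
eef_pos: [0.5891, 0.0174, 0.0515]
tcp_rot: [3.141, 0.001, 3.041]
wrist_force: [0.3, 1.0, 0.6]
width: 0.0641
finger_force: 0.0
```

{"api": "step_arm", "payload": {"rows": [[[0, 0, 0, 0, 0, 0], [0, 0, 0, 0, 0, 0], [0, 0, 0, 0, 0, 0], [0, 0, 0, 0, 0, 0], [0, 0, 0, 0, 0, 0], [0, 0, 0, 0, 0, 0]]], "gripper": 0, "newtons": 40}}

```text
clock: 25.9
eef_pos: [0.5892, 0.0173, 0.0518]
tcp_rot: [3.141, 0.002, 3.041]
wrist_force: [-1.0, -0.3, 5.4]
width: 0.0351
finger_force: 39.8
```

{"api": "step_arm", "payload": {"rows": [[[0, 0, -0.2, 0, 0, 0], [0, 0, -0.4, 0, 0, 0], [0, 0, -0.4, 0, 0, 0], [0, 0, -0.4, 0, 0, 0], [0, 0, -0.4, 0, 0, 0], [0, 0, -0.4, 0, 0, 0], [0, 0, -0.2, 0, 0, 0], [0, 0, 0, 0, 0, 0]]]}}

```text
clock: 26.7
eef_pos: [0.5892, 0.0175, 0.1722]
tcp_rot: [3.141, 0.003, 3.041]
wrist_force: [-0.1, -0.4, -0.3]
width: 0.0347
finger_force: 39.7
```

```bash
python3 plan.py 0.432 0.365 0.17 3.04
```

```text
pos [0.5892 0.0175 0.1722] rot [3.1409e+00 2.5000e-03 3.0410e+00] w 0.0347
shift now-axes [3.83 6.6  0.04]  shift goal-axes [3.83 6.6  0.04]  turn [0.01 0.02 0.01]
```

{"api": "step_arm", "payload": {"rows": [[[0.4, 0.2, 0, 0, 0, 0], [0.6, 0.4, 0, 0, 0, 0], [0.6, 0.5, 0, 0, 0, 0], [0.6, 0.5, 0, 0, 0, 0], [0.5, 0.6, 0, 0, 0, 0], [0.4, 0.6, 0, 0, 0, 0], [0.3, 0.65, 0, 0, 0, 0], [0.2, 0.65, 0, 0, 0, 0]]]}}

```text
clock: 27.5
eef_pos: [0.4287, 0.2405, 0.1697]
tcp_rot: [-3.141, -0.001, 3.041]
wrist_force: [1.3, -0.2, -1.4]
width: 0.0349
finger_force: 39.7
```

{"api": "step_arm", "payload": {"rows": [[[0.15, 0.65, 0, 0, 0, 0], [0.08, 0.65, 0, 0, 0, 0], [0, 0.6, 0, 0, 0, 0], [0, 0.4, 0, 0, 0, 0], [0, 0.2, 0, 0, 0, 0], [0, 0, 0, 0, 0, 0], [0, 0, 0, 0, 0, 0], [0, 0, 0, 0, 0, 0]]]}}

```text
clock: 28.3
eef_pos: [0.4313, 0.364, 0.1706]
tcp_rot: [3.142, -0.0, 3.04]
wrist_force: [-0.5, 0.1, -0.8]
width: 0.0349
finger_force: 39.7
```

```bash
python3 plan.py 0.432 0.365 0.049 3.04
```

```text
pos [0.4313 0.364  0.1706] rot [ 3.1415 -0.      3.04  ] w 0.0349
shift now-axes [-0.01  0.02  2.43]  shift goal-axes [-0.01  0.02  2.43]  turn [ 0. -0. -0.]
```

{"api": "step_arm", "payload": {"rows": [[[0, 0, 0.4, 0, 0, 0], [0, 0, 0.5, 0, 0, 0], [0, 0, 0.5, 0, 0, 0], [0, 0, 0.5, 0, 0, 0], [0, 0, 0.3, 0, 0, 0], [0, 0, 0.1, 0, 0, 0], [0, 0, 0, 0, 0, 0], [0, 0, 0, 0, 0, 0]]]}}

```text
clock: 29.1
eef_pos: [0.4318, 0.3653, 0.0569]
tcp_rot: [3.14, 0.001, 3.041]
wrist_force: [-0.0, -0.1, -1.3]
width: 0.0348
finger_force: 39.7
```

{"api": "step_arm", "payload": {"rows": [[[0, 0, 0.06, 0, 0, 0], [0, 0, 0, 0, 0, 0], [0, 0, 0, 0, 0, 0]]]}}

```text
clock: 29.4
eef_pos: [0.4313, 0.3651, 0.0529]
tcp_rot: [3.141, 0.0, 3.041]
wrist_force: [-0.3, 0.1, -0.2]
width: 0.0347
finger_force: 39.7
```

{"api": "step_arm", "payload": {"rows": [[[0, 0, 0.04, 0, 0, 0], [0, 0, 0, 0, 0, 0], [0, 0, 0, 0, 0, 0]]]}}

```text
clock: 29.7
eef_pos: [0.4312, 0.365, 0.0505]
tcp_rot: [3.141, -0.0, 3.041]
wrist_force: [0.5, 0.1, -0.7]
width: 0.0344
finger_force: 39.7
```

{"api": "step_arm", "payload": {"rows": [[[0, 0, 0.03, 0, 0, 0], [0, 0, 0, 0, 0, 0], [0, 0, 0, 0, 0, 0]]]}}

```text
clock: 30.0
eef_pos: [0.4312, 0.365, 0.049]
tcp_rot: [3.141, -0.0, 3.041]
wrist_force: [-0.1, -0.2, -1.1]
width: 0.0348
finger_force: 39.7
```

{"api": "step_arm", "payload": {"rows": [[[0, 0, 0.02, 0, 0, 0], [0, 0, 0, 0, 0, 0], [0, 0, 0, 0, 0, 0]]]}}

```text
clock: 30.3
eef_pos: [0.4314, 0.3651, 0.0489]
tcp_rot: [3.141, 0.001, 3.041]
wrist_force: [-1.2, -1.2, 6.1]
width: 0.035
finger_force: 40.7
```

{"api": "step_arm", "payload": {"rows": [[[0, 0, 0, 0, 0, 0], [0, 0, 0, 0, 0, 0], [0, 0, 0, 0, 0, 0], [0, 0, 0, 0, 0, 0], [0, 0, 0, 0, 0, 0]]], "gripper": 0.7}}

```text
clock: 30.8
eef_pos: [0.4312, 0.365, 0.0479]
tcp_rot: [3.141, -0.0, 3.041]
wrist_force: [-0.0, -0.1, -0.4]
width: 0.0599
finger_force: 0.0
```

{"api": "step_arm", "payload": {"rows": [[[0, 0, -0.3, 0, 0, 0], [0, 0, -0.4, 0, 0, 0], [0, 0, -0.5, 0, 0, 0], [0, 0, -0.5, 0, 0, 0], [0, 0, -0.5, 0, 0, 0], [0, 0, -0.4, 0, 0, 0], [0, 0, 0, 0, 0, 0], [0, 0, 0, 0, 0, 0]]]}}

```text
clock: 31.6
eef_pos: [0.4314, 0.3651, 0.1788]
tcp_rot: [3.14, 0.001, 3.041]
wrist_force: [-0.5, -0.3, -0.3]
width: 0.0596
finger_force: 0.0
```

```bash
python3 snap.py w9; python3 plan.py 0.418 0.275 0.17 3.04
```

```text
[0.4314 0.3651 0.1788] [3.1404e+00 1.0000e-03 3.0409e+00] 0.05964814215088659
pos [0.4311 0.3648 0.1778] rot [ 3.1416e+00 -2.0000e-04  3.0409e+00] w 0.0596
shift now-axes [ 0.08 -1.81  0.16]  shift goal-axes [ 0.08 -1.81  0.16]  turn [ 0.   -0.    0.01]
```

View pics/w9.png

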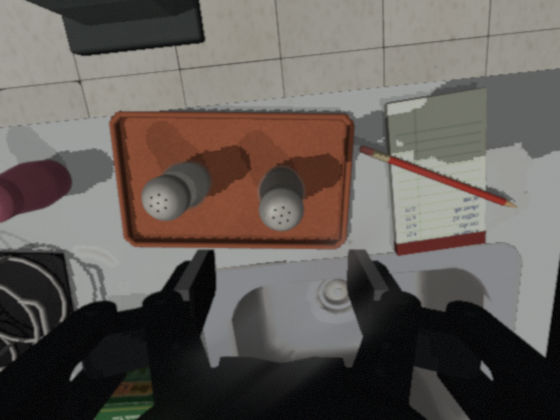

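The dark shaker stands upright on the tray with its cap at (282,207). The salt cap is at (166,199).

Run:
```python
from m import *
i,C=load('w9')
print('dark',onz(C,282,207,.093).round(4),'salt',onz(C,166,199,.093).round(4),tri((C,166,199),(load('w3')[1],438,64))[0].round(4))
```

```text
dark [0.4307 0.3656 0.093 ] salt [0.4163 0.2838 0.093 ] [0.4186 0.2794 0.082 ]
```

{"api": "step_arm", "payload": {"rows": [[[0.03, -0.3, 0, 0, 0, 0], [0.03, -0.5, 0, 0, 0, 0], [0.03, -0.5, 0, 0, 0, 0], [0.03, -0.4, 0, 0, 0, 0], [0, 0, 0, 0, 0, 0], [0, 0, 0, 0, 0, 0], [0, 0, 0, 0, 0, 0]]]}}

```text
clock: 32.35
eef_pos: [0.4167, 0.2814, 0.1775]
tcp_rot: [-3.142, -0.001, 3.041]
wrist_force: [0.6, 0.5, -0.8]
width: 0.0599
finger_force: 0.0
```

```bash
python3 snap.py w10
python3 - <<'E'
from m import *
i,C=load('w10');print(proj(C,[.4163,.2838,.093]),proj(C,[.418,.275,.093]))
h=cv2.cvtColor(i,cv2.COLOR_BGR2HSV);cv2.imwrite('pics/c10.png',cv2.resize(i[120:320,180:380],None,fx=2,fy=2))
E
```

```text
[0.4167 0.2814 0.1775] [-3.1416e+00 -5.0000e-04  3.0411e+00] 0.05985674907633211
[284.86455136 207.97045205] [272.89975564 211.40138579]
```

View pics/c10.png

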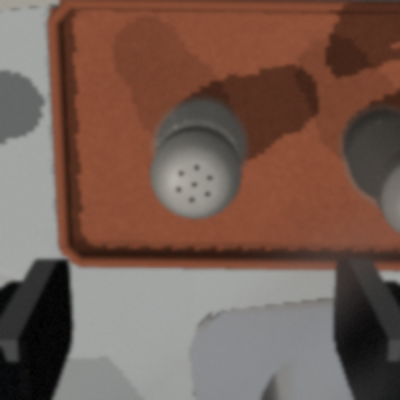

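Salt cap is at (277,212), so the shaker stands at about (0.418,0.278). Nudge, descend and grip.

{"api": "step_arm", "payload": {"rows": [[[-0.03, -0.07, 0.3, 0, 0, 0], [0, 0, 0.5, 0, 0, 0], [0, 0, 0.5, 0, 0, 0], [0, 0, 0.5, 0, 0, 0], [0, 0, 0.4, 0, 0, 0], [0, 0, 0.3, 0, 0, 0], [0, 0, 0.05, 0, 0, 0], [0, 0, 0, 0, 0, 0]]]}}

```text
clock: 33.2
eef_pos: [0.4178, 0.2776, 0.0505]
tcp_rot: [-3.142, -0.0, 3.041]
wrist_force: [0.1, 0.6, -0.7]
width: 0.0597
finger_force: 0.0
```

{"api": "step_arm", "payload": {"rows": [[[0, 0, 0, 0, 0, 0], [0, 0, 0, 0, 0, 0], [0, 0, 0, 0, 0, 0], [0, 0, 0, 0, 0, 0], [0, 0, 0, 0, 0, 0], [0, 0, 0, 0, 0, 0]]], "gripper": 0, "newtons": 40}}

```text
clock: 33.8
eef_pos: [0.4185, 0.2779, 0.0519]
tcp_rot: [3.14, 0.002, 3.041]
wrist_force: [-0.3, 0.9, 5.4]
width: 0.034
finger_force: 38.9
```

{"api": "step_arm", "payload": {"rows": [[[0, 0, -0.2, 0, 0, 0], [0, 0, -0.4, 0, 0, 0], [0, 0, -0.4, 0, 0, 0], [0, 0, -0.4, 0, 0, 0], [0, 0, -0.4, 0, 0, 0], [0, 0, -0.4, 0, 0, 0], [0, 0, -0.3, 0, 0, 0], [0, 0, 0, 0, 0, 0]]]}}

```text
clock: 34.6
eef_pos: [0.4185, 0.2778, 0.1781]
tcp_rot: [3.139, 0.003, 3.041]
wrist_force: [-0.2, -0.3, -0.8]
width: 0.0335
finger_force: 38.6
```

```bash
python3 plan.py 0.5875 0.0167 0.172 3.04
```

```text
pos [0.4185 0.2778 0.1781] rot [3.1392e+00 2.7000e-03 3.0408e+00] w 0.0335
shift now-axes [-3.89 -4.86  0.12]  shift goal-axes [-3.89 -4.85  0.12]  turn [0.02 0.02 0.01]
```

{"api": "step_arm", "payload": {"rows": [[[-0.1, -0.3, 0, 0, 0, 0], [-0.2, -0.55, 0, 0, 0, 0], [-0.35, -0.6, 0, 0, 0, 0], [-0.45, -0.6, 0, 0, 0, 0], [-0.5, -0.6, 0, 0, 0, 0], [-0.5, -0.6, 0, 0, 0, 0], [-0.5, -0.55, 0, 0, 0, 0], [-0.5, -0.5, 0, 0, 0, 0]]]}}

```text
clock: 35.4
eef_pos: [0.5504, 0.0453, 0.1744]
tcp_rot: [-3.141, -0.002, 3.04]
wrist_force: [-0.0, 0.4, -0.8]
width: 0.0339
finger_force: 38.6
```

{"api": "step_arm", "payload": {"rows": [[[-0.4, -0.35, 0, 0, 0, 0], [-0.28, -0.15, 0, 0, 0, 0], [-0.1, -0.05, 0, 0, 0, 0], [0, 0, 0, 0, 0, 0], [0, 0, 0, 0, 0, 0], [0, 0, 0, 0, 0, 0]]]}}

```text
clock: 36.0
eef_pos: [0.5859, 0.0171, 0.1756]
tcp_rot: [3.141, -0.0, 3.042]
wrist_force: [-0.1, 0.3, -0.3]
width: 0.0338
finger_force: 38.6
```

```bash
python3 plan.py 0.5875 0.0167 0.054 3.04
```

```text
pos [0.5859 0.0171 0.1756] rot [ 3.1413e+00 -2.0000e-04  3.0417e+00] w 0.0338
shift now-axes [-0.03 -0.01  2.43]  shift goal-axes [-0.03 -0.01  2.43]  turn [ 0.   -0.    0.01]
```

{"api": "step_arm", "payload": {"rows": [[[-0.02, 0, 0.4, 0, 0, 0], [0, 0, 0.5, 0, 0, 0], [0, 0, 0.4, 0, 0, 0], [0, 0, 0.3, 0, 0, 0], [0, 0, 0.3, 0, 0, 0], [0, 0, 0.2, 0, 0, 0], [0, 0, 0.15, 0, 0, 0], [0, 0, 0, 0, 0, 0]]]}}

```text
clock: 36.8
eef_pos: [0.5871, 0.0166, 0.0622]
tcp_rot: [3.141, -0.001, 3.041]
wrist_force: [-0.5, 0.7, -2.0]
width: 0.0338
finger_force: 38.6
```

{"api": "step_arm", "payload": {"rows": [[[0, 0, 0.05, 0, 0, 0], [0, 0, 0, 0, 0, 0], [0, 0, 0, 0, 0, 0]]]}}

```text
clock: 37.1
eef_pos: [0.5878, 0.0165, 0.061]
tcp_rot: [3.141, 0.001, 3.041]
wrist_force: [0.1, -0.2, -1.1]
width: 0.0338
finger_force: 38.6
```

{"api": "step_arm", "payload": {"rows": [[[0, 0, 0.03, 0, 0, 0], [0, 0, 0, 0, 0, 0], [0, 0, 0, 0, 0, 0]]]}}

```text
clock: 37.4
eef_pos: [0.5875, 0.0165, 0.059]
tcp_rot: [3.141, 0.0, 3.041]
wrist_force: [-0.3, 0.6, -0.9]
width: 0.034
finger_force: 38.6
```

{"api": "step_arm", "payload": {"rows": [[[0, 0, 0.06, 0, 0, 0], [0, 0, 0, 0, 0, 0], [0, 0, 0, 0, 0, 0]]]}}

```text
clock: 37.7
eef_pos: [0.5873, 0.0165, 0.0558]
tcp_rot: [3.141, -0.0, 3.041]
wrist_force: [0.1, -0.2, -1.2]
width: 0.0337
finger_force: 38.6
```

{"api": "step_arm", "payload": {"rows": [[[0, 0, 0.03, 0, 0, 0], [0, 0, 0, 0, 0, 0], [0, 0, 0, 0, 0, 0]]]}}

```text
clock: 38.0
eef_pos: [0.5877, 0.0166, 0.0549]
tcp_rot: [3.141, 0.001, 3.041]
wrist_force: [-0.3, 1.1, 3.2]
width: 0.0338
finger_force: 39.0
```

{"api": "step_arm", "payload": {"rows": [[[0, 0, 0.02, 0, 0, 0], [0, 0, 0, 0, 0, 0], [0, 0, 0, 0, 0, 0]]]}}

```text
clock: 38.3
eef_pos: [0.5879, 0.0166, 0.0549]
tcp_rot: [3.141, 0.002, 3.041]
wrist_force: [-2.3, 0.7, 8.8]
width: 0.0339
finger_force: 39.7
```

{"api": "step_arm", "payload": {"rows": [[[0, 0, 0, 0, 0, 0], [0, 0, 0, 0, 0, 0], [0, 0, 0, 0, 0, 0], [0, 0, 0, 0, 0, 0], [0, 0, 0, 0, 0, 0]]], "gripper": 0.75}}

```text
clock: 38.8
eef_pos: [0.5874, 0.0165, 0.0532]
tcp_rot: [3.141, -0.0, 3.041]
wrist_force: [0.3, 0.6, 0.3]
width: 0.0643
finger_force: 0.0
```

{"api": "step_arm", "payload": {"rows": [[[0, 0, -0.3, 0, 0, 0], [0, 0, -0.5, 0, 0, 0], [0, 0, -0.7, 0, 0, 0], [0, 0, -0.8, 0, 0, 0], [0, 0, -0.8, 0, 0, 0], [0, 0, -0.8, 0, 0, 0], [0, 0, -0.7, 0, 0, 0], [0, 0, -0.3, 0, 0, 0]]]}}

```text
clock: 39.6
eef_pos: [0.5876, 0.0164, 0.3036]
tcp_rot: [3.141, 0.006, 3.041]
wrist_force: [0.5, 0.2, -0.5]
width: 0.0643
finger_force: 0.0
```

{"api": "step_arm", "payload": {"rows": [[[0, 0, 0, 0, 0, 0], [0, 0, 0, 0, 0, 0]]], "gripper": 1}}

```text
clock: 39.8
eef_pos: [0.5875, 0.0165, 0.2984]
tcp_rot: [3.141, 0.0, 3.041]
wrist_force: [-0.1, -0.3, 0.4]
width: 0.0854
finger_force: 0.0
```

```bash
python3 snap.py w11; python3 plan.py 0.4621 -0.1945 0.30 3.04
```

```text
[0.5875 0.0165 0.2984] [3.1413e+00 3.0000e-04 3.0409e+00] 0.08541732223550205
pos [0.5873 0.0165 0.2976] rot [ 3.1415e+00 -1.2000e-03  3.0409e+00] w 0.0852
shift now-axes [ 2.07 -4.45 -0.05]  shift goal-axes [ 2.06 -4.45 -0.05]  turn [ 0.   -0.01  0.01]
```

View pics/w11.png

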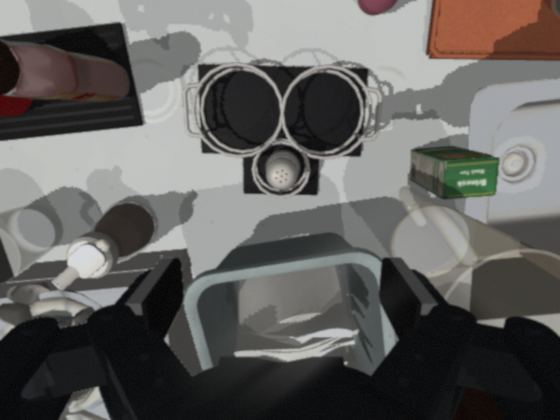

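Salt is seated in the small ring at (281,172). Now the sauce bottle.

{"api": "step_arm", "payload": {"rows": [[[0.2, -0.35, 0, 0, 0, 0], [0.3, -0.6, 0, 0, 0, 0], [0.3, -0.65, 0, 0, 0, 0], [0.3, -0.65, 0, 0, 0, 0], [0.3, -0.65, 0, 0, 0, 0], [0.3, -0.65, 0, 0, 0, 0], [0.2, -0.5, 0, 0, 0, 0], [0.16, -0.4, 0, 0, 0, 0]]]}}

```text
clock: 40.65
eef_pos: [0.4612, -0.1957, 0.2971]
tcp_rot: [3.141, -0.002, 3.04]
wrist_force: [1.4, 0.2, -0.4]
width: 0.0853
finger_force: 0.0
```

{"api": "step_arm", "payload": {"rows": [[[0, 0, 0, 0, 0, 0], [0, 0, 0, 0, 0, 0]]]}}

```text
clock: 40.85
eef_pos: [0.4623, -0.1945, 0.2975]
tcp_rot: [3.141, -0.001, 3.04]
wrist_force: [0.9, 1.8, -0.7]
width: 0.0855
finger_force: 0.0
```

```bash
python3 plan.py 0.4621 -0.1945 0.158 3.04; python3 snap.py w12
python3 - <<'E'
from m import *
i,C=load('w12');h=cv2.cvtColor(i,cv2.COLOR_BGR2HSV);print('expect',proj(C,[.4621,-.1945,.194]))
cv2.imwrite('pics/c12.png',i[:330])
E
```

```text
pos [ 0.4623 -0.1945  0.2975] rot [ 3.1406e+00 -1.3000e-03  3.0398e+00] w 0.0855
shift now-axes [-0.   -0.    2.79]  shift goal-axes [ 0.   -0.    2.79]  turn [ 0.01 -0.01 -0.  ]
[ 0.4623 -0.1945  0.2975] [ 3.1406e+00 -1.3000e-03  3.0398e+00] 0.08548992808971237
expect [281.42097251 201.42118209]
```

View pics/c12.png

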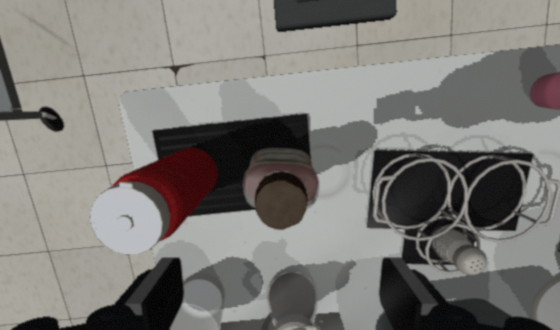

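The sauce cap is at (281,201), exactly as predicted. Red still stands on the mat. Grip and return the sauce bottle.

{"api": "step_arm", "payload": {"rows": [[[0, 0, 0.4, 0, 0, 0], [0, 0, 0.5, 0, 0, 0], [0, 0, 0.5, 0, 0, 0], [0, 0, 0.5, 0, 0, 0], [0, 0, 0.5, 0, 0, 0], [0, 0, 0.35, 0, 0, 0], [0, 0, 0.04, 0, 0, 0], [0, 0, 0, 0, 0, 0]]]}}

```text
clock: 41.7
eef_pos: [0.4627, -0.1937, 0.1588]
tcp_rot: [3.141, -0.001, 3.042]
wrist_force: [0.5, -0.0, 0.3]
width: 0.0855
finger_force: 0.0
```

{"api": "step_arm", "payload": {"rows": [[[0, 0, 0, 0, 0, 0], [0, 0, 0, 0, 0, 0], [0, 0, 0, 0, 0, 0], [0, 0, 0, 0, 0, 0], [0, 0, 0, 0, 0, 0], [0, 0, 0, 0, 0, 0]]], "gripper": 0, "newtons": 60}}

```text
clock: 42.3
eef_pos: [0.4631, -0.1948, 0.16]
tcp_rot: [-3.141, 0.002, 3.041]
wrist_force: [0.6, 0.0, 6.0]
width: 0.0413
finger_force: 61.2
```

{"api": "step_arm", "payload": {"rows": [[[0, 0, -0.2, 0, 0, 0], [0, 0, -0.4, 0, 0, 0], [0, 0, -0.4, 0, 0, 0], [0, 0, -0.4, 0, 0, 0], [0, 0, -0.4, 0, 0, 0], [0, 0, -0.2, 0, 0, 0], [0, 0, 0, 0, 0, 0]]]}}

```text
clock: 43.0
eef_pos: [0.463, -0.1947, 0.26]
tcp_rot: [-3.141, 0.001, 3.041]
wrist_force: [-0.5, -0.1, -3.7]
width: 0.0412
finger_force: 61.2
```

```bash
python3 plan.py 0.526 0.0745 0.26 3.04
```

```text
pos [ 0.463  -0.1947  0.26  ] rot [-3.1414e+00  1.5000e-03  3.0408e+00] w 0.0412
shift now-axes [-0.71  5.48  0.  ]  shift goal-axes [-0.71  5.48  0.  ]  turn [-0.    0.01  0.01]
```

{"api": "step_arm", "payload": {"rows": [[[-0.04, 0.3, 0, 0, 0, 0], [-0.07, 0.5, 0, 0, 0, 0], [-0.08, 0.6, 0, 0, 0, 0], [-0.08, 0.6, 0, 0, 0, 0], [-0.08, 0.6, 0, 0, 0, 0], [-0.08, 0.6, 0, 0, 0, 0], [-0.08, 0.6, 0, 0, 0, 0], [-0.08, 0.6, 0, 0, 0, 0]]]}}

```text
clock: 43.8
eef_pos: [0.5137, 0.0233, 0.2576]
tcp_rot: [3.141, -0.002, 3.041]
wrist_force: [0.7, 0.4, -3.7]
width: 0.0416
finger_force: 61.5
```

{"api": "step_arm", "payload": {"rows": [[[-0.06, 0.5, 0, 0, 0, 0], [-0.04, 0.4, 0, 0, 0, 0], [-0.02, 0.18, 0, 0, 0, 0], [0, 0, 0, 0, 0, 0], [0, 0, 0, 0, 0, 0], [0, 0, 0, 0, 0, 0]]]}}

```text
clock: 44.4
eef_pos: [0.5253, 0.0737, 0.2589]
tcp_rot: [-3.142, -0.0, 3.04]
wrist_force: [-0.1, -0.6, -3.8]
width: 0.0414
finger_force: 61.6
```

```bash
python3 plan.py 0.526 0.0745 0.163 3.04
```

```text
pos [0.5253 0.0737 0.2589] rot [-3.1416e+00 -1.0000e-04  3.0400e+00] w 0.0414
shift now-axes [-0.01  0.02  1.92]  shift goal-axes [-0.01  0.02  1.92]  turn [-0. -0. -0.]
```

{"api": "step_arm", "payload": {"rows": [[[0, 0.02, 0.3, 0, 0, 0], [0, 0, 0.4, 0, 0, 0], [0, 0, 0.4, 0, 0, 0], [0, 0, 0.35, 0, 0, 0], [0, 0, 0.25, 0, 0, 0], [0, 0, 0.15, 0, 0, 0], [0, 0, 0.05, 0, 0, 0], [0, 0, 0, 0, 0, 0]]]}}

```text
clock: 45.2
eef_pos: [0.5257, 0.0754, 0.1643]
tcp_rot: [3.141, 0.0, 3.041]
wrist_force: [0.3, 0.2, -4.1]
width: 0.0418
finger_force: 61.7
```

{"api": "step_arm", "payload": {"rows": [[[0, 0, 0.04, 0, 0, 0], [0, 0, 0, 0, 0, 0], [0, 0, 0, 0, 0, 0]]]}}

```text
clock: 45.5
eef_pos: [0.5258, 0.0756, 0.1624]
tcp_rot: [3.141, 0.001, 3.041]
wrist_force: [0.9, -0.2, -4.2]
width: 0.0415
finger_force: 61.7
```

{"api": "step_arm", "payload": {"rows": [[[0, 0, 0.02, 0, 0, 0], [0, 0, 0, 0, 0, 0], [0, 0, 0, 0, 0, 0]]]}}

```text
clock: 45.8
eef_pos: [0.5256, 0.0756, 0.161]
tcp_rot: [3.141, 0.0, 3.041]
wrist_force: [-0.2, 0.9, -2.9]
width: 0.0411
finger_force: 61.8
```

{"api": "step_arm", "payload": {"rows": [[[0, 0, 0.03, 0, 0, 0], [0, 0, 0, 0, 0, 0], [0, 0, 0, 0, 0, 0]]]}}

```text
clock: 46.1
eef_pos: [0.526, 0.0756, 0.161]
tcp_rot: [3.141, 0.002, 3.041]
wrist_force: [-0.7, 0.3, 5.7]
width: 0.0414
finger_force: 63.1
```

{"api": "step_arm", "payload": {"rows": [[[0, 0, 0.02, 0, 0, 0], [0, 0, 0, 0, 0, 0], [0, 0, 0, 0, 0, 0]]]}}

```text
clock: 46.4
eef_pos: [0.5262, 0.0756, 0.161]
tcp_rot: [3.141, 0.004, 3.041]
wrist_force: [-3.2, 0.0, 12.0]
width: 0.0416
finger_force: 63.9
```

Contact at the expected height (0.161). Release, rise, and go to the red bottle.

{"api": "step_arm", "payload": {"rows": [[[0, 0, 0, 0, 0, 0], [0, 0, 0, 0, 0, 0], [0, 0, 0, 0, 0, 0], [0, 0, 0, 0, 0, 0], [0, 0, 0, 0, 0, 0]]], "gripper": 1}}

```text
clock: 46.9
eef_pos: [0.5256, 0.0755, 0.1583]
tcp_rot: [3.141, -0.0, 3.041]
wrist_force: [-1.4, -0.7, -0.6]
width: 0.0851
finger_force: 0.0
```

{"api": "step_arm", "payload": {"rows": [[[0, 0, -0.4, 0, 0, 0], [0, 0, -0.6, 0, 0, 0], [0, 0, -0.6, 0, 0, 0], [0, 0, -0.6, 0, 0, 0], [0, 0, -0.5, 0, 0, 0], [0, 0, 0, 0, 0, 0], [0, 0, 0, 0, 0, 0]]]}}

```text
clock: 47.6
eef_pos: [0.5259, 0.0755, 0.2934]
tcp_rot: [3.141, 0.0, 3.041]
wrist_force: [0.3, -0.2, -0.0]
width: 0.0852
finger_force: 0.0
```

```bash
python3 plan.py 0.4614 -0.311 0.30 3.04
```

```text
pos [0.5259 0.0755 0.2934] rot [3.1412e+00 5.0000e-04 3.0409e+00] w 0.0852
shift now-axes [ 0.51 -7.82 -0.14]  shift goal-axes [ 0.5  -7.82 -0.13]  turn [0.   0.   0.01]
```

{"api": "step_arm", "payload": {"rows": [[[0.04, -0.4, 0, 0, 0, 0], [0.04, -0.7, 0, 0, 0, 0], [0.04, -0.7, 0, 0, 0, 0], [0.04, -0.7, 0, 0, 0, 0], [0.05, -0.7, 0, 0, 0, 0], [0.05, -0.7, 0, 0, 0, 0], [0.05, -0.7, 0, 0, 0, 0], [0.05, -0.7, 0, 0, 0, 0]]]}}

```text
clock: 48.4
eef_pos: [0.4802, -0.1876, 0.2918]
tcp_rot: [3.141, -0.002, 3.041]
wrist_force: [0.3, 0.9, 0.8]
width: 0.0851
finger_force: 0.0
```

{"api": "step_arm", "payload": {"rows": [[[0.05, -0.7, 0, 0, 0, 0], [0.05, -0.7, 0, 0, 0, 0], [0.05, -0.7, 0, 0, 0, 0], [0, -0.42, 0, 0, 0, 0], [0, 0, 0, 0, 0, 0], [0, 0, 0, 0, 0, 0], [0, 0, 0, 0, 0, 0]]]}}

```text
clock: 49.1
eef_pos: [0.4609, -0.3102, 0.2928]
tcp_rot: [3.141, -0.001, 3.041]
wrist_force: [-1.4, -0.3, -0.2]
width: 0.0855
finger_force: 0.0
```

```bash
python3 plan.py 0.4614 -0.311 0.15 3.04; python3 snap.py w13
python3 - <<'E'
from m import *
i,C=load('w13');print('expect',proj(C,[.4614,-.311,.21]))
h=cv2.cvtColor(i,cv2.COLOR_BGR2HSV);m=cv2.inRange(h,(0,0,150),(180,40,255));m[:, :200]=0;m[:,370:]=0;m[:150]=0;m[270:]=0
cs,_=cv2.findContours(m,0,2);c=max(cs,key=cv2.contourArea);print(cv2.minEnclosingCircle(c),cv2.contourArea(c))
E
```

```text
pos [ 0.4609 -0.3102  0.2928] rot [ 3.1407e+00 -8.0000e-04  3.0415e+00] w 0.0855
shift now-axes [-0.01 -0.02  2.86]  shift goal-axes [-0.01 -0.02  2.86]  turn [ 0.01 -0.01  0.01]
[ 0.4609 -0.3102  0.2928] [ 3.1407e+00 -8.0000e-04  3.0415e+00] 0.08548125725521538
expect [280.39586596 210.28772827]
((280.0140380859375, 207.74478149414062), 36.96044158935547) 3434.0
```

Red's cap is found at (280,208), expected (280,210). Grip and return it.

{"api": "step_arm", "payload": {"rows": [[[0, 0, 0.4, 0, 0, 0], [0, 0, 0.5, 0, 0, 0], [0, 0, 0.5, 0, 0, 0], [0, 0, 0.5, 0, 0, 0], [0, 0, 0.5, 0, 0, 0], [0, 0, 0.4, 0, 0, 0], [0, 0, 0.04, 0, 0, 0], [0, 0, 0, 0, 0, 0]]]}}

```text
clock: 49.95
eef_pos: [0.461, -0.3102, 0.1517]
tcp_rot: [3.141, -0.0, 3.042]
wrist_force: [-0.5, -0.5, 0.4]
width: 0.0856
finger_force: 0.0
```

{"api": "step_arm", "payload": {"rows": [[[0, 0, 0, 0, 0, 0], [0, 0, 0, 0, 0, 0], [0, 0, 0, 0, 0, 0], [0, 0, 0, 0, 0, 0], [0, 0, 0, 0, 0, 0], [0, 0, 0, 0, 0, 0]]], "gripper": 0, "newtons": 40}}

```text
clock: 50.55
eef_pos: [0.4617, -0.3112, 0.1531]
tcp_rot: [-3.141, 0.003, 3.041]
wrist_force: [0.4, 1.6, 6.6]
width: 0.0634
finger_force: 44.3
```

{"api": "step_arm", "payload": {"rows": [[[0, 0, -0.2, 0, 0, 0], [0, 0, -0.4, 0, 0, 0], [0, 0, -0.4, 0, 0, 0], [0, 0, -0.4, 0, 0, 0], [0, 0, -0.4, 0, 0, 0], [0, 0, -0.2, 0, 0, 0], [0, 0, 0, 0, 0, 0]]]}}

```text
clock: 51.25
eef_pos: [0.4613, -0.3113, 0.2529]
tcp_rot: [-3.141, 0.002, 3.041]
wrist_force: [0.2, 0.2, -3.3]
width: 0.0633
finger_force: 44.7
```

```bash
python3 plan.py 0.5175 -0.027 0.25 3.04
```

```text
pos [ 0.4613 -0.3113  0.2529] rot [-3.1408e+00  1.9000e-03  3.0408e+00] w 0.0633
shift now-axes [-0.55  5.77  0.05]  shift goal-axes [-0.54  5.77  0.06]  turn [-0.01  0.02  0.01]
```

{"api": "step_arm", "payload": {"rows": [[[-0.03, 0.3, 0, 0, 0, 0], [-0.06, 0.5, 0, 0, 0, 0], [-0.06, 0.6, 0, 0, 0, 0], [-0.06, 0.6, 0, 0, 0, 0], [-0.06, 0.6, 0, 0, 0, 0], [-0.06, 0.6, 0, 0, 0, 0], [-0.06, 0.6, 0, 0, 0, 0], [-0.06, 0.6, 0, 0, 0, 0]]]}}

```text
clock: 52.05
eef_pos: [0.5049, -0.0923, 0.2502]
tcp_rot: [3.141, -0.002, 3.041]
wrist_force: [0.6, -0.8, -1.6]
width: 0.0635
finger_force: 44.7
```

{"api": "step_arm", "payload": {"rows": [[[-0.05, 0.6, 0, 0, 0, 0], [-0.04, 0.5, 0, 0, 0, 0], [0, 0.27, 0, 0, 0, 0], [0, 0, 0, 0, 0, 0], [0, 0, 0, 0, 0, 0], [0, 0, 0, 0, 0, 0]]]}}

```text
clock: 52.65
eef_pos: [0.5165, -0.0274, 0.2513]
tcp_rot: [3.142, -0.0, 3.04]
wrist_force: [0.2, 0.9, -2.5]
width: 0.0634
finger_force: 44.8
```

```bash
python3 plan.py 0.5175 -0.027 0.156 3.04
```

```text
pos [ 0.5165 -0.0274  0.2513] rot [ 3.1416e+00 -3.0000e-04  3.0401e+00] w 0.0634
shift now-axes [-0.02  0.01  1.91]  shift goal-axes [-0.02  0.01  1.91]  turn [ 0. -0.  0.]
```

{"api": "step_arm", "payload": {"rows": [[[-0.02, 0, 0.3, 0, 0, 0], [0, 0, 0.4, 0, 0, 0], [0, 0, 0.4, 0, 0, 0], [0, 0, 0.35, 0, 0, 0], [0, 0, 0.25, 0, 0, 0], [0, 0, 0.15, 0, 0, 0], [0, 0, 0.04, 0, 0, 0], [0, 0, 0, 0, 0, 0]]]}}

```text
clock: 53.45
eef_pos: [0.5179, -0.0269, 0.1573]
tcp_rot: [3.141, 0.0, 3.041]
wrist_force: [0.6, 1.3, -2.1]
width: 0.0641
finger_force: 44.8
```

{"api": "step_arm", "payload": {"rows": [[[0, 0, 0.04, 0, 0, 0], [0, 0, 0, 0, 0, 0], [0, 0, 0, 0, 0, 0]]]}}

```text
clock: 53.75
eef_pos: [0.5179, -0.0267, 0.1553]
tcp_rot: [3.141, 0.001, 3.041]
wrist_force: [-0.0, -0.1, -2.2]
width: 0.0636
finger_force: 44.8
```

{"api": "step_arm", "payload": {"rows": [[[0, 0, 0.02, 0, 0, 0], [0, 0, 0, 0, 0, 0], [0, 0, 0, 0, 0, 0]]]}}

```text
clock: 54.05
eef_pos: [0.5179, -0.0267, 0.1542]
tcp_rot: [3.141, 0.0, 3.041]
wrist_force: [-0.1, 0.7, -0.9]
width: 0.0634
finger_force: 45.2
```

{"api": "step_arm", "payload": {"rows": [[[0, 0, 0.02, 0, 0, 0], [0, 0, 0, 0, 0, 0], [0, 0, 0, 0, 0, 0]]]}}

```text
clock: 54.35
eef_pos: [0.5181, -0.0267, 0.1541]
tcp_rot: [3.141, 0.002, 3.041]
wrist_force: [-1.3, 0.5, 7.9]
width: 0.0635
finger_force: 45.8
```

{"api": "step_arm", "payload": {"rows": [[[0, 0, 0, 0, 0, 0], [0, 0, 0, 0, 0, 0], [0, 0, 0, 0, 0, 0], [0, 0, 0, 0, 0, 0], [0, 0, 0, 0, 0, 0]]], "gripper": 1}}

```text
clock: 54.85
eef_pos: [0.5177, -0.0267, 0.1528]
tcp_rot: [3.141, -0.0, 3.041]
wrist_force: [-0.1, 0.6, 0.2]
width: 0.0853
finger_force: 0.0
```

{"api": "step_arm", "payload": {"rows": [[[0, 0, -0.4, 0, 0, 0], [0, 0, -0.6, 0, 0, 0], [0, 0, -0.6, 0, 0, 0], [0, 0, -0.6, 0, 0, 0], [0, 0, -0.6, 0, 0, 0], [0, 0, -0.6, 0, 0, 0], [0, 0, -0.6, 0, 0, 0], [0, 0, 0, 0, 0, 0]]]}}

```text
clock: 55.65
eef_pos: [0.5183, -0.0268, 0.3568]
tcp_rot: [3.141, 0.005, 3.041]
wrist_force: [0.4, 0.2, 0.7]
width: 0.0855
finger_force: 0.0
```

```bash
python3 snap.py w14
python3 - <<'E'
from m import *
a=cv2.imread('pics/w14.png')[:300];s=ctrl.read_camera("scene")[:,:,::-1];b=s[120:320,130:430]
b=cv2.resize(b,None,fx=1.45,fy=1.45)
cv2.imwrite('pics/v14.png',np.vstack([a,cv2.copyMakeBorder(b,0,0,0,560-b.shape[1],0)]))
C=load('w14')[1];print(proj(C,[.518,-.027,.211]),proj(C,[.526,.0755,.195]),proj(C,[.5875,.0165,.097]),proj(C,[.4312,.365,.094]))
E
```

```text
[ 0.5183 -0.0268  0.3568] [3.1411 0.0054 3.0409] 0.08550422411116963
[281.24847474 187.3643089 ] [391.08830242 180.82087527] [320.74063736 215.46748552] [621.35769615  53.32539295]
```

View pics/v14.png

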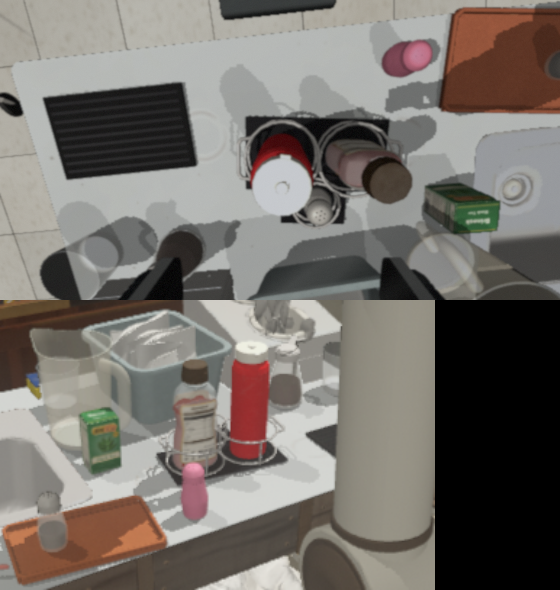

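The final view shows red in its ring with its cap at (281,186) and sauce at (387,180), both as predicted. Salt is seated at (320,210), the dark shaker stands upright on the tray, and the bystanders look unmoved.

```bash
python3 -c "
from plant import ctrl
print(ctrl.finish_job())"
```

```text
the job is handed in; nothing more can be done
None
```

The caddy is changed over and handed in at about 56 s of the 144 s: salt in the small ring, dark shaker on the tray, both bottles back in their own rings and everything upright in the last pictures; no verdict came back from the judge.

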